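Shut a harmonica into its acrylic case and hold the locking pin home

ROBOT

A 6-joint arm with a two-finger parallel gripper is mounted at the origin on the work surface. World frame = base frame: x ahead of the robot, y to its left, z up, the work surface at z = 0. Lengths are in mm, angles in rad, forces in N, time in s.
With the tool pointing down it reaches from about 250 to 775 mm from the base axis. Payload 4 kg.
Tool frame: the origin (TCP) lies midway between the tips of the shut fingers; the grasp point (between the pads) lies 19 mm behind it; y points along the fingers, x is the direction in which the jaws open and shut, and the axes are right-handed (so a half turn about y gives the same grasp; the last joint's range is limited). The gripper opens to 85 mm and grips with 20 to 120 N. Pads are 22 mm wide; open, the fingers measure 114 mm over their backs; the gripper's body (76 mm by 85 mm) begins 54 mm behind the grasp point. The pads swing forward as they close: fully open they stand 13 mm farther back than shut.
Start: joints at [1.146, 0.087, 1.371, -0, 1.684, -0.103], TCP at [173.961, 521.783, 206.341] pointing down, gripper open.
Joint ranges: [-3.1, 3.1], [-0.76, 2.03], [0.27, 2.55], [-1.08, 4.22], [0.17, 2.65], [-2.57, 2.57]. Speed limits (rad/s): [2.79, 2.79, 3.14, 3.14, 3.14, 3.14].

INTERFACE

Orientations are given as a unit quaternion [x, y, z, w].
In Python, from workcell import robot gives the robot as it stands.
- The arm moves only by the tool play_rows, never from a script. Its arguments are lists of equal length, an entry for each row: "claw": the opening, from -1 (shut) to 1 (fully open); "slide": the shift along the tool's x, y, z in units of 40 mm (1.0 is 40 mm), a list of three; "angular": the turn, a rotation vector about the tool's x, y, z in units of 8 degrees (1.0 is 8 degrees), a list of three. In form: {"claw": [claw, ...], "slide": [[tx, ty, tz], ...], "angular": [[ax, ay, az], ...]}. A call has 1 to 8 rows; each row shifts and turns the pose as measured when the row begins, along the tool's axes as they then stand; what a row does not reach is not made up. A row lasts 1/10 s, in which the tool goes at most 50 mm and 8.59 degrees, less where a joint would pass 70% of its speed; a pose out of reach is approached as far as the arm can. A call is refused whole if a number of a shift passes 1 or a number of a turn 1, either way. A call with a gripper value outside its range is refused whole. The fingers move at their own pace and stop on an object; "newtons" is the grip in N (left out, the last holds). Time passes only in rows, so rows that do not move let the fingers close. It gives the time, the measured TCP pose, the force and the opening at its end, in the units of the state.
- robot.state(): the state, without advancing time (a new reading comes with each control period).
- robot.grab_frame(name): name is "scene" or "side" or "wrist"; returns a dict with "color" (420x560x3 uint8, red, green, blue), "intrinsics" (3x3 intrinsics, pixels), "R" (3x3) and "t" (3): a world point X has camera coordinates R X + t. Camera axes: x right, y down, z forward; pixel columns grow to the right and rows downward; lengths in mm; the calibration is good to about 2 mm. A picture is of the moment at which its call begins. There is no depth.
- robot.close_job(): hands the job in, once; it reports no verdict.
The state is a dict: "clock": time; "joint_positions": joint angles; "joint_vel": joint speeds; "joint_efforts": joint torques, N m; "ee_pos": TCP position; "ee_rot": TCP orientation; "force": force on the tool from outside, world axes, zero at the start; "wrist_torque": the same for the moment, N m; "grip_width": finger opening in mm.
Only numpy, scipy, OpenCV 4.12 (cv2) and the standard library are available. Lean on these libraries where they do the work, as an engineer would, in place of code of your own. Each camera call takes 0.05 s, during which the arm holds its last target.

TASK

Put the harmonica away in its acrylic case: first press it down into the cradle until it is fully home, then swing the lid shut, then take the red-knobbed locking pin from the wooden block and push it down through the holes in both front tabs until its shoulder sits on the lid's tab. Two springs lift the lid, so finish while holding: stay bearing down on the pin, with the lid pressed right shut, so that I can clip the retaining ring on below. Leave the other tools, harmonicas and small things where they are.

Things in the scene. Friction and masses are not known exactly. Their poses are not given: they have to be found in the camera images.
- case: Fixed clear acrylic case with a hinged clear lid. Base 84 (x) by 150 (y) by 30 mm high, walls 4 mm, open on top. Origin: centre of its underside; z up; front (-x) roughly faces the robot, hinge along its back at x = +44, z = 30 mm. Lid shut: a flat top 84 by 150 mm at z = 46 mm. Aluminium tabs 44 mm wide stand out of both halves in front, x = -42 to -78 mm.
- case_hole (a point): Centre of the 10 mm through hole in the case's lower tab (6 mm thick), on that tab's top face, 30 mm above the shelf, at x = -60 mm of the case; axes as the case's. Lid shut, the lid tab's hole is straight above, its top face 6.5 mm higher. Both have 1 mm chamfers. The shut lid's front wall stands 9.5 mm above the tab, 18 mm behind the hole's centre: there, close the fingers along the case's y.
- lid (a joint): Lid angle (rad): 0 pressed right shut, 1.57 upright; starts at 1.75 to 2.0, leaning away from the robot. The stiff hinge holds it where it is left; 1 to 2 N at the front edge moves it: push it over from behind, then down. Two spring plungers hold the shut lid up at about 0.04 (4 mm at the tab); about 7 N down on the tab brings it to 0, a firm stop.
- lid_hinge (a point): Middle of the hinge axis, 30 mm above the shelf. Its axes turn with the lid: x from the lid's front to the hinge, y along the hinge (as the case's y), z out of the lid's outer face. In them the outer face is at z = 16 mm from x = -2 to -86 mm, y within 75 mm; the tab, 44 mm wide, goes on to x = -122 mm at z = 0.5 to 6.5 mm.
- lid_hole (a point): Centre of the 10 mm hole in the lid's tab (6 mm thick), on the face where the pin's shoulder comes to rest, 104 mm from the hinge axis. Its axes turn with the lid.
- harmonica (a joint): How far the case's harmonica stands proud of its seat (m): 0 fully home, 0.005 to 0.009 at the start. It slides straight down in its stiff cradle, about 5 N moves it, and it stays where it is left; it meets a firm stop at 0.
- harmonica_top (a point): Centre of the top cover of the harmonica in the case (steel, 102 mm along the case's y, 27 mm wide, 20 mm high). Fully home its top is 40 mm above the shelf, 10 mm above the case's rim; the black cradle's ends reach 34 mm.
- pin: Locking pin, upright in the block: red knob 20 mm in diameter and 30 mm high on a 17 mm steel collar 4 mm high, over a steel shank 8 mm in diameter, 24 mm long, with a tapered foot. Origin: on the axis at the shoulder (collar's underside); z up along it: knob from z = 4 to 34 mm, foot at -24 mm. 30 to 55 g.
- pin_tip (a point): The centre of the foot of the pin's shank, 24 mm below its shoulder.
- block: The fixed dark wooden tool block, 42 mm (x) by 146 mm (y) by 34 mm high, with three 10 mm holes, 28 mm deep, 48 mm apart along its y. Origin: centre of its underside. The pin and the two reed tools stand in the holes in any order, shoulders on the block's top.
- driver: Stubby reed screwdriver with a black handle, 19 mm in diameter, 34 mm above the block; a bystander. Origin as the pin's.
- lifter: Reed lifter with a pale wooden handle, 18 mm in diameter, 34 mm above the block; a bystander. Origin as the pin's.
- harp_a: A steel harmonica lying in the rack, 27 by 102 by 20 mm; a bystander. Origin: centre of its underside.
- harp_b: A second steel harmonica in the rack; a bystander. Origin: centre of its underside.
- tuner: Black plastic clip-on tuner, about 30 by 70 by 18 mm; a bystander. Origin: underside.
- capo: Aluminium capo, about 80 by 95 by 15 mm; a bystander. Origin: underside.
- tin: Round open tin of picks, 68 mm in diameter, 24 mm high; a bystander. Origin: centre of its underside.

How it is judged (in metres and radians):
On the way, in this order (a step that is already met when the one before it is completed fails the run):
1. the harmonica is pressed home in its cradle (within 1.5 mm) while the lid is still open (value of joint harmonica below 0.0015 m and value of joint lid above 1 rad), for 0.1 s.
2. the lid is swung shut, down on its lift springs or lower, before the pin is brought (value of joint lid below 0.07 rad and distance between pin_tip and case_hole above 0.05 m), for 0.1 s.
3. the pin's foot has passed through both tabs (z of pin_tip in the frame of case_hole below -0.008 m and horizontal distance between pin_tip and case_hole below 0.004 m and angle between pin's own z axis and vertical below 0.15 rad and value of joint lid below 0.07 rad), for 0.1 s.
At the end, for the whole second after the job is handed in: Harmonica within 1.5 mm of home; lid pressed shut (under 0.013 rad); pin upright within 0.15 rad through both tabs, foot within 4 mm of the hole's axis and 15.5 mm or more below the lower tab's top; gripper pushing on the pin and pin on the case, each over 2 N (value of joint harmonica below 0.0015 m and value of joint lid below 0.013 rad and z of pin_tip in the frame of case_hole below -0.0155 m and horizontal distance between pin_tip and case_hole below 0.004 m and angle between pin's own z axis and vertical below 0.15 rad and contact force between the fingers and pin above 2 N and contact force between pin and case above 2 N); the arm keeps its last pose, push and grip.
It fails at once if a bystander is moved by more than 20 mm (distance of any of driver, lifter, harp_a, harp_b, tuner, capo, tin from where it was at the start of the episode above 0.02 m).
It also fails if it takes over 54 s, if anything falls off the work surface, if the arm or the gripper's body presses on something with over 40 N, if the wrist force passes 120 N, or if a joint passes its speed limit or range.

## Working session

There is one attempt and no reset: what is moved stays moved. The work goes in short steps, Python scripts to look and compute and a tool call to move; the robot and the scene stay as the last step left them, time stands still between calls to the robot, and variables do not carry over. Pictures are saved under pics/ and viewed, and the job is handed in when it is done.

Besides the shell and the picture viewer there is one more tool, called after "Request:" in YAML: its name, and indented under it one key for each argument. play_rows: Moves the arm, as the interface text tells. Its arguments: {"type":"object","properties":{"claw":{"type":"array","items":{"type":"number"}},"slide":{"type":"array","items":{"type":"array","items":{"type":"number"}}},"angular":{"type":"array","items":{"type":"array","items":{"type":"number"}}},"newtons":{"type":"number"}},"required":["claw","slide","angular"]}

```bash
ls; mkdir -p pics; python3 - <<'E'
from workcell import robot
import cv2, numpy as np, json
print(robot.state())
for n in ["scene","side","wrist"]:
    f=robot.grab_frame(n)
    cv2.imwrite(f"pics/{n}0.png",f["color"][:,:,::-1])
    print(n,np.round(f["intrinsics"],1).tolist(),np.round(f["R"],4).tolist(),np.round(f["t"],1).tolist())
    np.savez(f"pics/{n}0.npz",**{k:f[k] for k in f})
E
```

```text
pics
{'clock': 0.0, 'joint_positions': array([ 1.14590109e+00,  8.79715527e-02,  1.37229116e+00, -3.89955761e-05,
        1.68361142e+00, -1.03113398e-01]), 'joint_vel': array([0.00074709, 0.0019523 , 0.00130436, 0.00058773, 0.00042157,
       0.00077142]), 'joint_efforts': array([ 2.34944768e-03, -3.51865482e+01, -3.13271213e+01,  7.07794152e-05,
        1.07190493e-02,  8.65370708e-06]), 'ee_pos': array([173.72964906, 521.24013786, 205.11143451]), 'ee_rot': array([ 0.57405549,  0.4127495 , -0.41413474, -0.57322819]), 'force': array([ 0.083995  , -0.92194323,  0.18353758]), 'wrist_torque': array([-0.01627628, -0.01114315, -0.03556323]), 'grip_width': 85.6131610499439}
scene [[410.9, 0.0, 278.3], [0.0, 410.9, 205.0], [0.0, 0.0, 1.0]] [[0.0894, 0.9959, -0.0141], [0.7776, -0.0787, -0.6238], [-0.6224, 0.0448, -0.7814]] [-44.3, -389.5, 1242.1]
side [[460.3, 0.0, 284.3], [0.0, 460.3, 209.4], [0.0, 0.0, 1.0]] [[0.7689, -0.6393, 0.0122], [-0.4858, -0.5964, -0.6389], [0.4158, 0.4853, -0.7692]] [-443.1, 287.4, 887.4]
wrist [[319.2, 0.0, 281.3], [0.0, 319.2, 212.4], [0.0, 0.0, 1.0]] [[0.3156, 0.9489, -0.0022], [0.899, -0.2983, 0.3207], [0.3037, -0.1032, -0.9472]] [-548.9, -41.2, 380.2]
```

View pics/scene0.png

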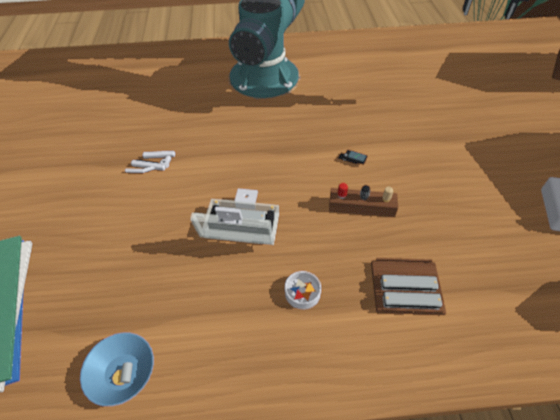

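View pics/side0.png

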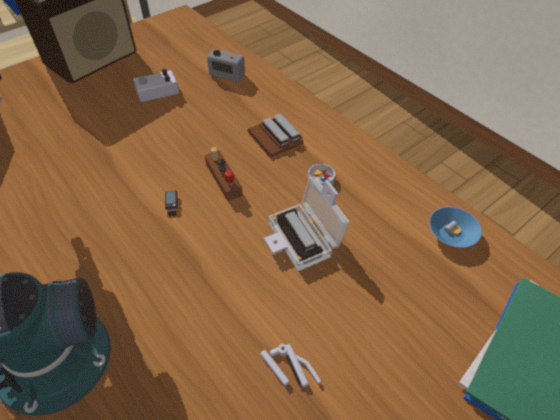

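View pics/wrist0.png

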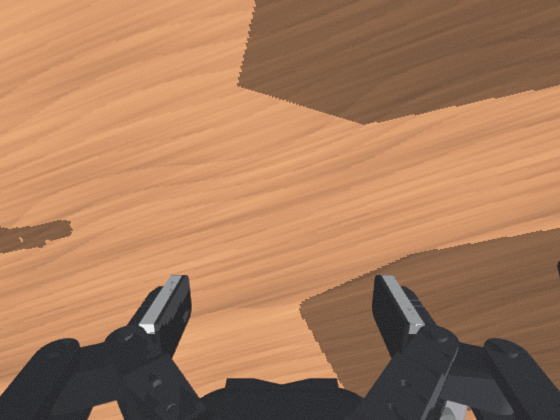

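```bash
python3 - <<'E'
import cv2
a=cv2.imread("pics/scene0.png"); b=cv2.imread("pics/side0.png")
cv2.imwrite("pics/a1.png",cv2.resize(a[140:250,110:410],None,fx=2.66,fy=2.66,interpolation=cv2.INTER_CUBIC))
cv2.imwrite("pics/b1.png",cv2.resize(b[130:280,190:360],None,fx=4,fy=4,interpolation=cv2.INTER_CUBIC))
cv2.imwrite("pics/a2.png",cv2.resize(a[0:110,210:560],None,fx=2.2,fy=2.2,interpolation=cv2.INTER_CUBIC))
E
```

```text
(no output)
```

View pics/a1.png

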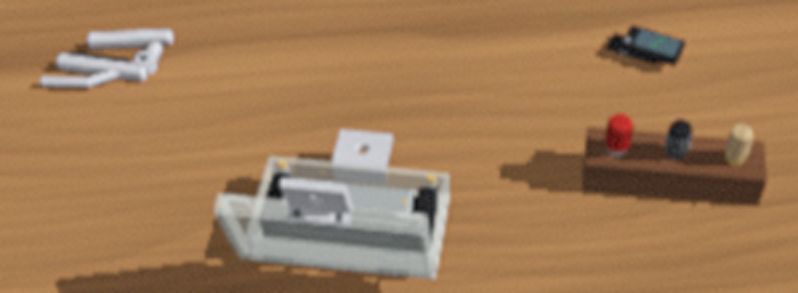

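View pics/b1.png

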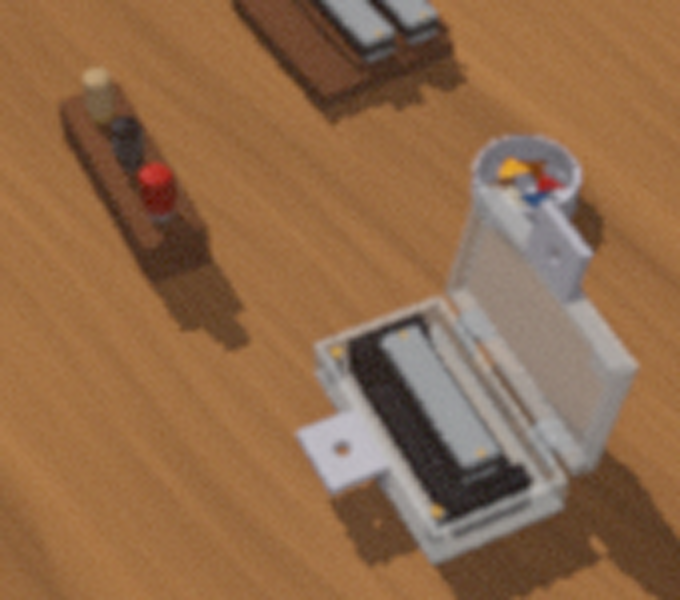

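View pics/a2.png

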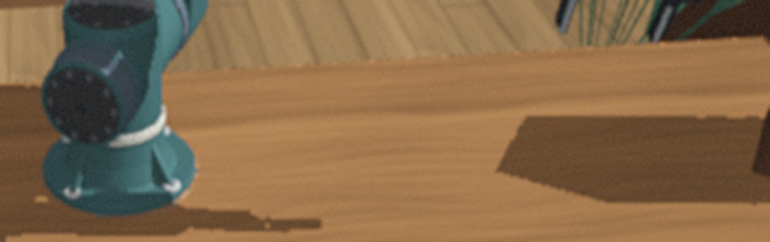

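```bash
cat > h.py <<'E'
import numpy as np, cv2
from workcell import robot
from scipy.spatial.transform import Rotation as Rot
def grab(n,tag=None):
    f=robot.grab_frame(n)
    if tag:
        cv2.imwrite(f"pics/{tag}.png",f["color"][:,:,::-1]); np.savez(f"pics/{tag}.npz",**{k:f[k] for k in f})
    return f
def load(tag): return np.load(f"pics/{tag}.npz")
def ray(f,uv):
    K=f["intrinsics"];R=f["R"];t=f["t"]
    d=R.T@np.linalg.inv(K)@np.array([uv[0],uv[1],1.]); c=-R.T@t
    return c,d/np.linalg.norm(d)
def onz(f,uv,z):
    c,d=ray(f,uv); return c+d*(z-c[2])/d[2]
def tri(rs):
    A=sum(np.eye(3)-np.outer(d,d) for c,d in rs); b=sum((np.eye(3)-np.outer(d,d))@c for c,d in rs)
    x=np.linalg.solve(A,b); return x,[np.linalg.norm((np.eye(3)-np.outer(d,d))@(x-c)) for c,d in rs]
def proj(f,X):
    p=f["R"]@np.asarray(X,float)+f["t"]; q=f["intrinsics"]@p; return q[:2]/q[2]
def st():
    s=robot.state(); R=Rot.from_quat(s["ee_rot"]).as_matrix()
    return s,s["ee_pos"],R
E
python3 - <<'E'
from h import *
np.set_printoptions(precision=1,suppress=True)
sc,sd=load("scene0"),load("side0")
def a(u,v): return (u/2.66667+110,v/2.66667+140)
def b(u,v): return (u/4+190,v/4+130)
def both(n,pa,pb,z):
    print(n,"scene",onz(sc,a(*pa),z),"side",onz(sd,b(*pb),z),"tri",*tri([ray(sc,a(*pa)),ray(sd,b(*pb))]))
both("hole",(363,149),(342,448),30)
both("rim front-right(-y)",(267,158),(437,557-18),30)
both("rim front-left(+y)",(449,173),(318,347),30)
both("pin knob top",(620,121),(155,172),68)
both("driver top",(680,126),(126,124),68)
both("lifter top",(741,130),(97,75),68)
both("lid hole",(318,199),(556,258),130)
both("tin",(0,0),(526,180),24)
s,p,R=st(); print(R)
for n,f in(("scene",sc),("side",sd),("wrist",load("wrist0"))):print(n,proj(f,p))
E
```

```text
hole scene [491.9 -70.7  30. ] side [490.2 -72.1  30. ] tri [490.8 -71.   28.5] [np.float64(0.24978520236767296), np.float64(0.24978520236759733)]
rim front-right(-y) scene [ 493.6 -150.1   30. ] side [ 491.9 -151.5   30. ] tri [ 492.5 -150.5   28.5] [np.float64(0.2616761592441143), np.float64(0.2616761592440677)]
rim front-left(+y) scene [524.5  -2.   30. ] side [525.1  -6.7  30. ] tri [525.1  -3.8  29. ] [np.float64(2.1415023203259524), np.float64(2.141502320325936)]
pin knob top scene [515.6 136.3  68. ] side [514.7 137.9  68. ] tri [514.9 137.1  67.8] [np.float64(0.7717605041813969), np.float64(0.7717605041813576)]
driver top scene [525.7 182.6  68. ] side [524.8 183.1  68. ] tri [525.  183.1  67.5] [np.float64(0.32129883430867784), np.float64(0.32129883430868794)]
lifter top scene [534.7 229.5  68. ] side [535.8 231.2  68. ] tri [535.3 229.5  69.1] [np.float64(0.45945581978394096), np.float64(0.4594558197839015)]
lid hole scene [617.9 -99.2 130. ] side [ 613.7 -103.3  130. ] tri [ 615.8 -100.3  126.6] [np.float64(0.9358649427901252), np.float64(0.9358649427901847)]
tin scene [ 267.9 -406.2   24. ] side [716.4  20.2  24. ] tri [ 543.2 -219.3  299.9] [np.float64(59.40063917625171), np.float64(59.40063917625172)]
[[ 0.3 -0.  -0.9]
 [ 0.9 -0.   0.3]
 [-0.  -1.   0. ]]
scene [479.3  30.4]
side [  4.9 105. ]
wrist [281.8 256.3]
```

```bash
cat >> h.py <<'E'
def plan(target, yaw=None):
    """print tool-frame displacement (units of 40mm) & turn about tool axes (units of 8deg)"""
    s,p,R=st()
    d=(np.asarray(target)-p)
    if yaw is not None:
        x=np.array([np.cos(yaw),np.sin(yaw),0]); y=np.array([0,0,-1.]); Rt=np.c_[x,y,np.cross(x,y)]
        rv=Rot.from_matrix(R.T@Rt).as_rotvec(degrees=True)/8
    else: Rt=R; rv=np.zeros(3)
    print("t",round(float(s["clock"]),2),"pos",np.round(p,1),"F",np.round(s["force"],1),"w",round(s["grip_width"],1),"j",np.round(s["joint_positions"],2))
    print("turn units",np.round(rv,2),"disp units (cur axes)",np.round(R.T@d/40,3),"(after turn)",np.round(Rt.T@d/40,3))
E
python3 -c "
from h import *
plan((500,-75,150),np.pi/2-0.218)
sd=load('side0')
for c in ((385,335),(418,325),(495,452),(462,470)): print(np.round(onz(sd,(c[0]/4+190,c[1]/4+130),47),1))
"
```

```text
t 0.15 pos [173.8 521.4 205.4] F [ 0.6 -0.1  0.2] w 85.6 j [ 1.15  0.09  1.37  0.    1.68 -0.1 ]
turn units [-0.   -0.74 -0.01] disp units (cur axes) [-11.563   1.402 -12.452] (after turn) [-12.793   1.385 -11.187]
[552.3 -35.   47. ]
[571.9 -41.4  47. ]
[ 545.9 -136.9   47. ]
[ 523.9 -134.4   47. ]
```

Request:
play_rows:
  claw: [1, 1, 1, 1, 1, 1, 1, 1]
  slide:
    - [0, 0, 0]
    - [-0.8, 0.08, -0.7]
    - [-0.8, 0.08, -0.7]
    - [-0.8, 0.08, -0.7]
    - [-0.8, 0.08, -0.7]
    - [-0.8, 0.08, -0.7]
    - [-0.8, 0.08, -0.7]
    - [-0.8, 0.08, -0.7]
  angular:
    - [0, -0.74, 0]
    - [0, 0, 0]
    - [0, 0, 0]
    - [0, 0, 0]
    - [0, 0, 0]
    - [0, 0, 0]
    - [0, 0, 0]
    - [0, 0, 0]

```text
clock: 0.95
ee_pos: [319.3, 255.3, 178.4]
ee_rot: [0.548, 0.445, -0.449, -0.547]
force: [1.1, 0.5, -0.1]
grip_width: 85.0
```

```bash
python3 -c "
from h import *
plan((500,-75,150),np.pi/2-0.218)"
```

```text
t 0.95 pos [319.3 255.3 178.4] F [ 1.1  0.5 -0.1] w 85.0 j [ 0.54 -0.22  1.72 -0.    1.65 -0.83]
turn units [-0.02  0.11 -0.04] disp units (cur axes) [-7.178  0.737 -6.085] (after turn) [-7.084  0.71  -6.197]
```

Request:
play_rows:
  claw: [1, 1, 1, 1, 1, 1, 1, 1]
  slide:
    - [-0.8, 0.08, -0.7]
    - [-0.8, 0.08, -0.7]
    - [-0.8, 0.08, -0.7]
    - [-0.8, 0.08, -0.7]
    - [-0.8, 0.08, -0.7]
    - [-0.8, 0.08, -0.7]
    - [-0.8, 0.08, -0.7]
    - [-0.8, 0.08, -0.7]
  angular:
    - [0, 0.1, 0]
    - [0, 0, 0]
    - [0, 0, 0]
    - [0, 0, 0]
    - [0, 0, 0]
    - [0, 0, 0]
    - [0, 0, 0]
    - [0, 0, 0]

```text
clock: 1.75
ee_pos: [486.2, -56.4, 151.2]
ee_rot: [0.552, 0.441, -0.444, -0.551]
force: [0.5, 0.1, 0.1]
grip_width: 85.5
```

```bash
python3 -c "
from h import *
plan((500,-75,150),np.pi/2-0.218)"
```

```text
t 1.75 pos [486.2 -56.4 151.2] F [0.5 0.1 0.1] w 85.5 j [-0.23 -0.03  1.6  -0.    1.57 -1.58]
turn units [-0.01  0.01 -0.03] disp units (cur axes) [-0.38   0.031 -0.437] (after turn) [-0.38   0.03  -0.437]
```

Request:
play_rows:
  claw: [1, 1]
  slide:
    - [-0.38, 0.03, -0.43]
    - [0, 0, 0]
  angular:
    - [0, 0, 0]
    - [0, 0, 0]

```text
clock: 1.95
ee_pos: [500.8, -80.6, 148.0]
ee_rot: [-0.553, -0.438, 0.443, 0.553]
force: [-0.1, -0.0, 0.8]
grip_width: 85.6
```

```bash
python3 -c "
from h import *
f=grab('wrist','w1'); s,p,R=st(); print(p,s['joint_vel'])
print(proj(f,(490.8,-71,30)),proj(f,(548.5,-87,47)))"
```

```text
[500.01196972 -79.44835608 147.9579884 ] [ 0.03986871 -0.03357857  0.02765516  0.01389567  0.01771594  0.00783891]
[289.99647932 187.07274287] [286.77702926 254.35467674]
```

View pics/w1.png

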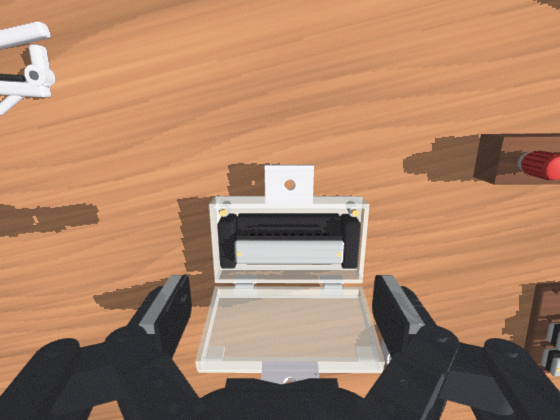

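```bash
python3 - <<'E'
from h import *
np.set_printoptions(precision=1,suppress=True)
f=load('w1'); im=f['color'][:,:,::-1].astype(int)
c=im[150:270,195:385].astype(np.uint8)
cv2.imwrite('pics/w1c.png',cv2.resize(c,None,fx=4,fy=4,interpolation=cv2.INTER_CUBIC))
h=im[175:195,280:300]; m=(h.max(2)-h.min(2))>25
ys,xs=np.nonzero(m); print(len(xs),xs.mean()+280,ys.mean()+175)
print(onz(f,(xs.mean()+280.0,ys.mean()+175.0),30), onz(f,(xs.mean()+280.0,ys.mean()+175.0),24))
E
```

```text
77 288.97402597402595 183.85714285714286
[487.6 -71.3  30. ] [489.1 -71.5  24. ]
```

View pics/w1c.png

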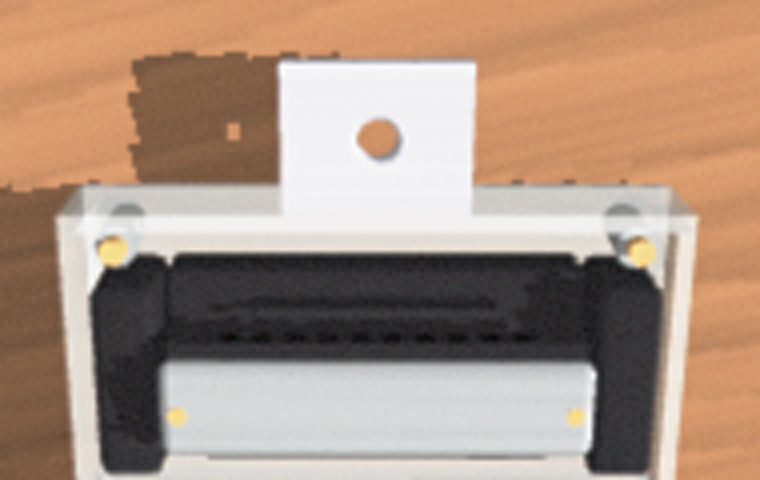

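```bash
python3 - <<'E'
from h import *
f=load('w1')
print(onz(f,(289.4,184.4),30),onz(f,(289.3,251.9),47))
plan((548,-86,65),np.pi/2-0.218)
E
```

```text
[488.22530331 -70.99648621  30.        ] [546.56881841 -84.18439764  47.        ]
t 2.0 pos [500.  -79.4 148. ] F [-0.4 -0.4  0.5] w 85.3 j [-0.27  0.01  1.56 -0.01  1.57 -1.61]
turn units [-0.04 -0.04 -0.04] disp units (cur axes) [ 0.116  2.067 -1.217] (after turn) [ 0.1    2.074 -1.207]
```

Request:
play_rows:
  claw: [-1, -1, -1, -1, -1, -1, -1, -1]
  newtons: 60
  slide:
    - [0.03, 0.1, -0.4]
    - [0.03, 0.4, -0.4]
    - [0.03, 0.5, -0.4]
    - [0, 0.5, 0]
    - [0, 0.5, 0]
    - [0, 0.05, 0]
    - [0, 0, 0]
    - [0, 0, 0]
  angular:
    - [0, 0, 0]
    - [0, 0, 0]
    - [0, 0, 0]
    - [0, 0, 0]
    - [0, 0, 0]
    - [0, 0, 0]
    - [0, 0, 0]
    - [0, 0, 0]

```text
clock: 2.8
ee_pos: [545.7, -77.5, 65.9]
ee_rot: [-0.549, -0.442, 0.445, 0.552]
force: [-0.3, -0.5, -0.9]
grip_width: 0.1
```

```bash
python3 - <<'E'
from h import *
f=grab('wrist','w2');g=grab('side','s2')
cv2.imwrite('pics/s2c.png',cv2.resize(g['color'][130:280,190:390,::-1],None,fx=4,fy=4,interpolation=cv2.INTER_CUBIC))
plan((548,-86,55),np.pi/2-0.218)
E
```

```text
t 2.9 pos [546.4 -78.   66.5] F [ 0.3 -0.1  0.9] w 0.0 j [-0.24  0.16  1.57 -0.    1.41 -1.6 ]
turn units [-0.03  0.02 -0.01] disp units (cur axes) [-0.187  0.288 -0.082] (after turn) [-0.187  0.288 -0.082]
```

View pics/s2c.png

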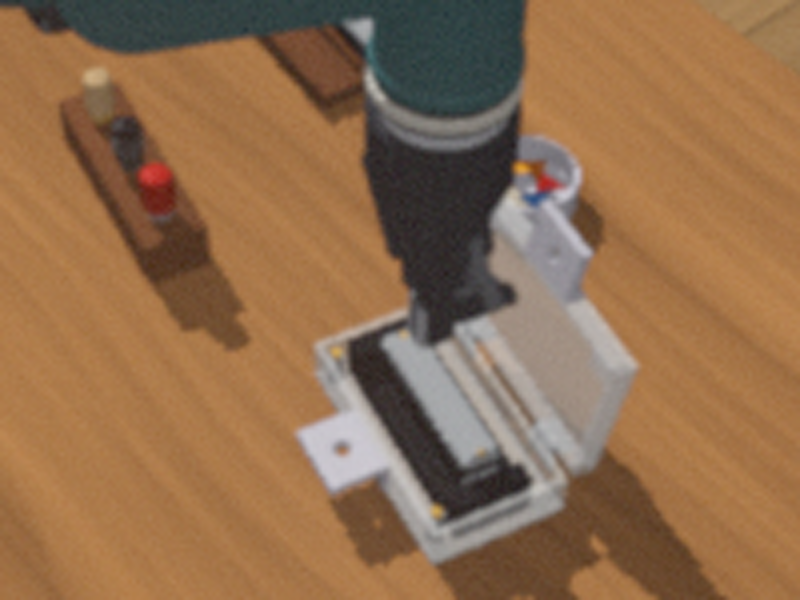

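View pics/w2.png

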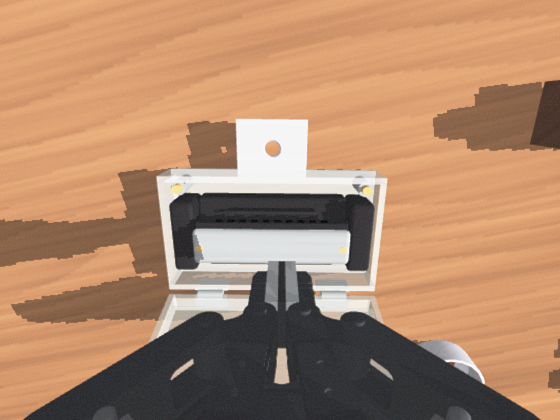

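Request:
play_rows:
  claw: [-1, -1, -1, -1]
  slide:
    - [-0.17, 0.1, -0.05]
    - [0, 0.1, 0]
    - [0, 0.1, 0]
    - [0, 0, 0]
  angular:
    - [0, 0, 0]
    - [0, 0, 0]
    - [0, 0, 0]
    - [0, 0, 0]

```text
clock: 3.3
ee_pos: [548.4, -86.5, 56.4]
ee_rot: [0.552, 0.443, -0.444, -0.55]
force: [-0.2, -0.4, -0.8]
grip_width: 0.3
```

```bash
python3 - <<'E'
from h import *
w=load('w2'); print(onz(w,(273,148),30))
g=grab('side','s3')
cv2.imwrite('pics/s3c.png',cv2.resize(g['color'][130:280,190:390,::-1],None,fx=4,fy=4,interpolation=cv2.INTER_CUBIC))
plan((548,-85,45),np.pi/2-0.218)
E
```

```text
[488.3979575  -70.65792158  30.        ]
t 3.35 pos [548.6 -86.5  56.6] F [ 0.7 -0.3 -0.1] w -0.2 j [-0.26  0.17  1.58 -0.    1.39 -1.61]
turn units [ 0.01  0.02 -0.01] disp units (cur axes) [0.034 0.291 0.022] (after turn) [0.033 0.291 0.022]
```

View pics/s3c.png

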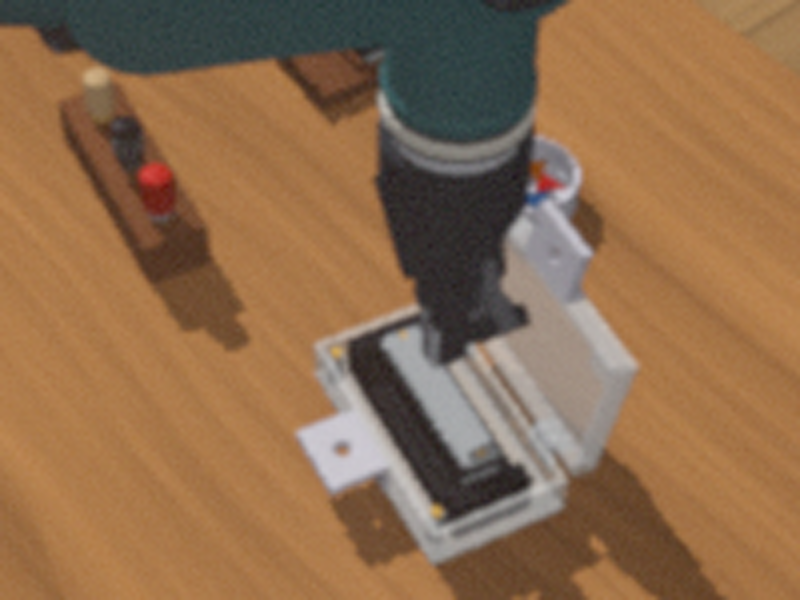

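```bash
python3 - <<'E'
from h import *
g=load('s3')
for z in (56.6,47): 
  for dx in(-11,0,11): print(z,dx,(proj(g,np.array([548.6,-86.5,z])+dx*np.array([.976,-.217,0]))-[190,130])*4)
E
```

```text
56.6 -11 [421.89738431 389.67128111]
56.6 0 [439.23901169 382.66128887]
56.6 11 [456.46970383 375.69613989]
47 -11 [421.37041871 400.0794595 ]
47 0 [438.5902921  393.08620251]
47 11 [455.7007907  386.13736431]
```

Request:
play_rows:
  claw: [-1, -1, -1]
  slide:
    - [0, 0.12, 0]
    - [0, 0.12, 0]
    - [0, 0, 0]
  angular:
    - [0, 0, 0]
    - [0, 0, 0]
    - [0, 0, 0]

```text
clock: 3.65
ee_pos: [548.6, -86.5, 46.2]
ee_rot: [0.552, 0.443, -0.444, -0.55]
force: [-0.1, 0.2, 0.1]
grip_width: -0.1
```

```bash
python3 - <<'E'
from h import *
g=grab('side','s4')
cv2.imwrite('pics/s4c.png',cv2.resize(g['color'][180:270,250:350,::-1],None,fx=6,fy=6,interpolation=cv2.INTER_CUBIC))
f=grab('wrist','w4')
cv2.imwrite('pics/w4c.png',cv2.resize(f['color'][150:330,170:400,::-1],None,fx=3,fy=3,interpolation=cv2.INTER_CUBIC))
plan((548,-85,45),np.pi/2-0.218)
E
```

```text
t 3.75 pos [549.  -86.6  46.8] F [-0.3  0.5  0.1] w 0.0 j [-0.26  0.18  1.59 -0.    1.37 -1.61]
turn units [ 0.02  0.02 -0.01] disp units (cur axes) [0.034 0.046 0.032] (after turn) [0.034 0.046 0.032]
```

View pics/s4c.png

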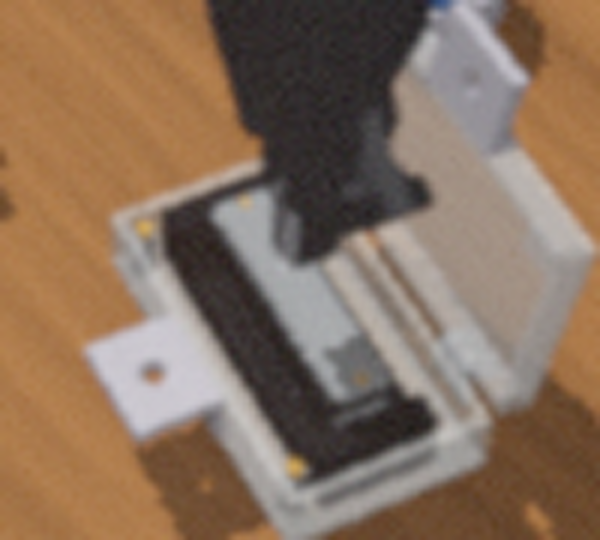

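View pics/w4c.png

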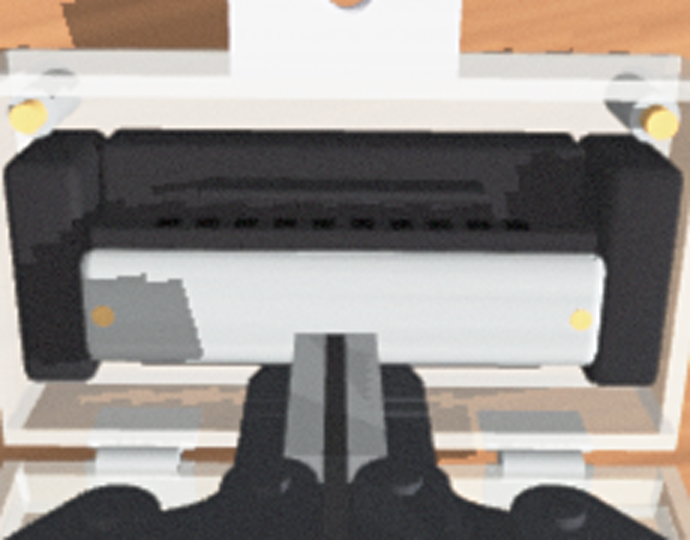

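Request:
play_rows:
  claw: [-1, -1, -1]
  slide:
    - [0, 0.1, 0]
    - [0, 0.1, 0]
    - [0, 0, 0]
  angular:
    - [0, 0, 0]
    - [0, 0, 0]
    - [0, 0, 0]

```text
clock: 4.05
ee_pos: [549.3, -86.6, 38.5]
ee_rot: [0.552, 0.444, -0.443, -0.55]
force: [0.5, -0.1, 1.0]
grip_width: -0.2
```

```bash
python3 - <<'E'
from h import *
g=grab('side','s5')
cv2.imwrite('pics/s5c.png',cv2.resize(g['color'][180:270,250:350,::-1],None,fx=6,fy=6,interpolation=cv2.INTER_CUBIC))
plan((548,-85,45),np.pi/2-0.218)
E
```

```text
t 4.1 pos [549.4 -86.6  38.8] F [ 0.2 -0.7 -0.2] w 0.0 j [-0.26  0.19  1.59 -0.    1.35 -1.61]
turn units [ 0.03  0.02 -0.01] disp units (cur axes) [ 0.032 -0.156  0.042] (after turn) [ 0.033 -0.156  0.043]
```

View pics/s5c.png

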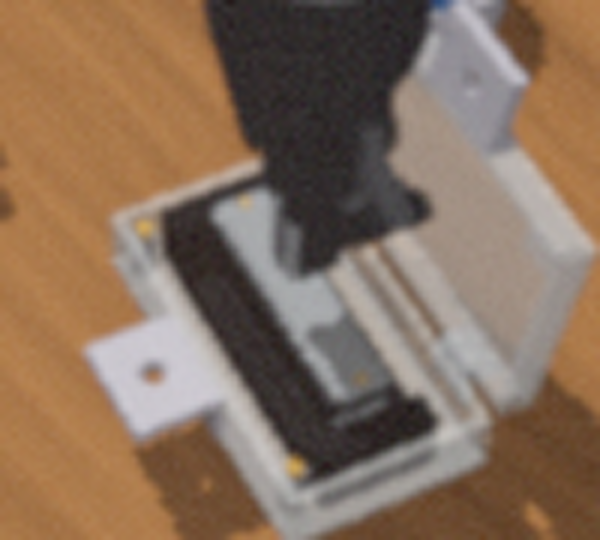

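```bash
python3 - <<'E'
from h import *
np.set_printoptions(precision=1,suppress=True)
g=load('s5');f=grab('wrist','w5');h=grab('scene','c5')
print(proj(f,(549.4,-86.6,38.8)),proj(g,(549.4,-86.6,38.8)),proj(h,(549.4,-86.6,38.8)))
cv2.imwrite('pics/w5c.png',cv2.resize(f['color'][200:330,200:370,::-1],None,fx=4,fy=4,interpolation=cv2.INTER_CUBIC))
cv2.imwrite('pics/c5c.png',cv2.resize(h['color'][150:260,180:300,::-1],None,fx=5,fy=5,interpolation=cv2.INTER_CUBIC))
print(tri([ray(g,(300,226)),ray(f,(282,261))]))
E
```

```text
[281.6 256.2] [299.8 230.3] [239.4 214.6]
(array([548. , -85.7,  52.5]), [np.float64(2.2341760840453513), np.float64(2.2341760840455134)])
```

View pics/w5c.png

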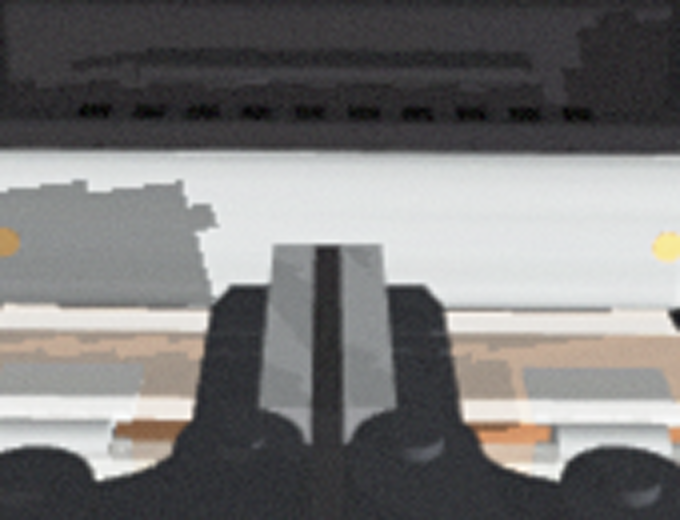

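View pics/c5c.png

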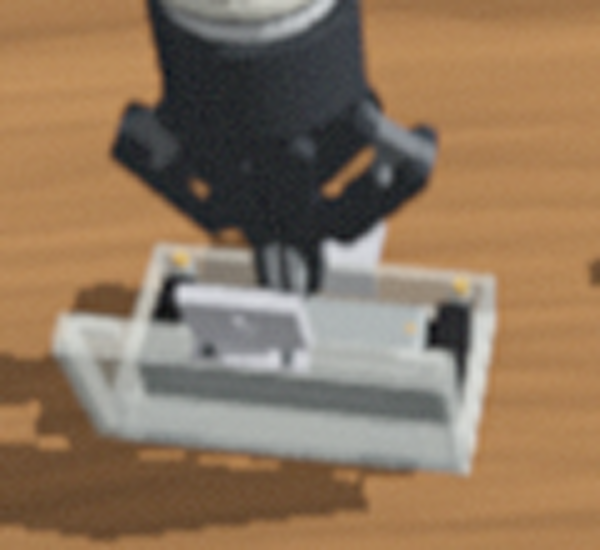

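Request:
play_rows:
  claw: [-1, -1, -1, -1]
  slide:
    - [0, 0.08, -0.02]
    - [0, 0.06, 0]
    - [0, 0.04, 0]
    - [0, 0, 0]
  angular:
    - [0, 0, 0]
    - [0, 0, 0]
    - [0, 0, 0]
    - [0, 0, 0]

```text
clock: 4.6
ee_pos: [550.9, -87.0, 31.8]
ee_rot: [0.553, 0.444, -0.443, -0.549]
force: [-0.9, -0.6, 0.5]
grip_width: 0.3
```

Request:
play_rows:
  claw: [-1, -1, -1]
  slide:
    - [0, 0.05, 0.05]
    - [0, 0.05, 0.03]
    - [0, 0.0, 0]
  angular:
    - [0.03, 0, 0]
    - [0, 0, 0]
    - [0, 0, 0]

```text
clock: 4.9
ee_pos: [547.5, -86.3, 27.4]
ee_rot: [0.551, 0.443, -0.444, -0.55]
force: [0.1, -0.4, 0.3]
grip_width: -0.1
```

```bash
python3 - <<'E'
from h import *
g=grab('side','s6')
cv2.imwrite('pics/s6c.png',cv2.resize(g['color'][180:270,250:350,::-1],None,fx=6,fy=6,interpolation=cv2.INTER_CUBIC))
plan((548,-85,25),np.pi/2-0.218)
E
```

```text
t 4.95 pos [547.6 -86.3  27.6] F [-0.1  0.8 -0.2] w 0.2 j [-0.26  0.2   1.61 -0.    1.33 -1.61]
turn units [ 0.01  0.02 -0.01] disp units (cur axes) [ 0.034  0.064 -0.003] (after turn) [ 0.034  0.064 -0.003]
```

View pics/s6c.png

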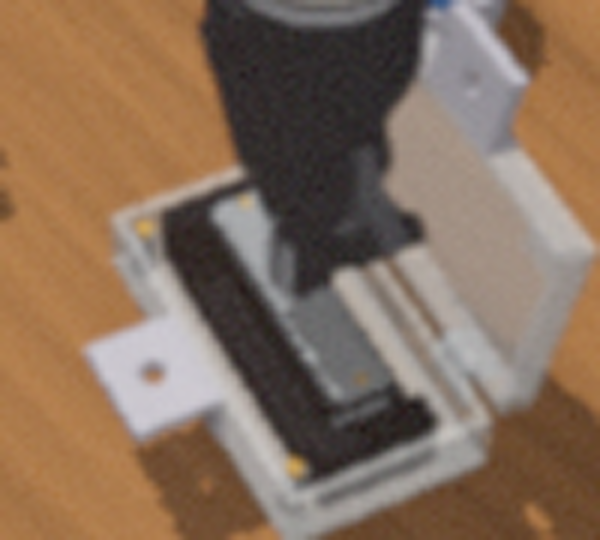

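Request:
play_rows:
  claw: [-1, -1, -1]
  slide:
    - [0, 0.06, 0]
    - [0, 0.06, 0]
    - [0, 0.0, 0]
  angular:
    - [0.0, 0, 0]
    - [0, 0, 0]
    - [0, 0, 0]

```text
clock: 5.25
ee_pos: [547.8, -86.3, 22.6]
ee_rot: [0.552, 0.443, -0.444, -0.55]
force: [0.5, 0.4, -0.5]
grip_width: 0.0
```

Request:
play_rows:
  claw: [-1, -1, -1]
  slide:
    - [0, 0.06, 0]
    - [0, 0.06, 0]
    - [0, 0.0, 0]
  angular:
    - [0.0, 0, 0]
    - [0, 0, 0]
    - [0, 0, 0]

```text
clock: 5.55
ee_pos: [548.2, -86.5, 18.3]
ee_rot: [0.552, 0.443, -0.443, -0.55]
force: [0.4, -0.0, -0.3]
grip_width: 0.2
```

```bash
python3 - <<'E'
from h import *
g=grab('side','s7');f=grab('wrist','w7');h=grab('scene','c7')
A=cv2.resize(g['color'][180:270,250:350,::-1],None,fx=4,fy=4,interpolation=cv2.INTER_CUBIC)
B=cv2.resize(f['color'][210:300,230:330,::-1],None,fx=4,fy=4,interpolation=cv2.INTER_CUBIC)
cv2.imwrite('pics/s7c.png',np.hstack([A,B]))
plan((548,-85,25),np.pi/2-0.218)
E
```

```text
t 5.7 pos [548.1 -86.5  18.3] F [0.4 0.1 0.8] w 0.2 j [-0.26  0.21  1.62 -0.    1.31 -1.61]
turn units [ 0.02  0.02 -0.01] disp units (cur axes) [ 0.035 -0.167  0.011] (after turn) [ 0.035 -0.167  0.012]
```

View pics/s7c.png

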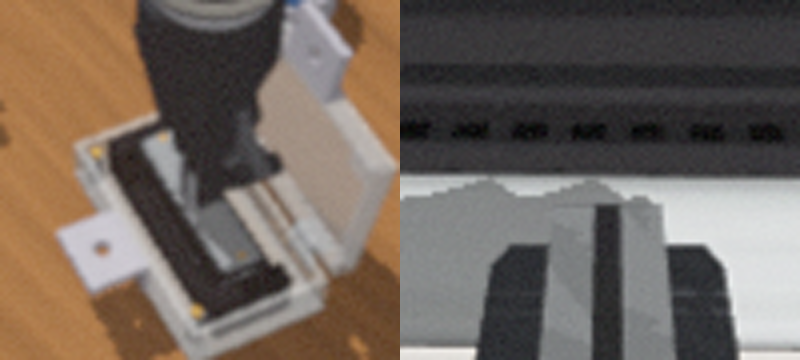

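```bash
python3 - <<'E'
from h import *
np.set_printoptions(precision=1,suppress=True)
g=load('s7');f=load('w7')
for z in (30,40,47,55): print(z,onz(f,(282,261),z),onz(g,(301,232),z))
print(tri([ray(g,(301,232)),ray(f,(282,261))]))
print("harm front edge", onz(f,(282,210+178/4),47),onz(f,(282,210+178/4),40))
E
python3 -c "
import cv2
a=cv2.imread('pics/w7.png');cv2.imwrite('pics/w7v.png',a)
b=cv2.imread('pics/s7.png');cv2.imwrite('pics/s7v.png',cv2.resize(b[180:270,250:350],None,fx=8,fy=6,interpolation=cv2.INTER_CUBIC))"
```

```text
30 [545.4 -85.6  30. ] [553.  -87.1  30. ]
40 [540.3 -84.5  40. ] [547.7 -92.6  40. ]
47 [536.7 -83.7  47. ] [544.1 -96.3  47. ]
55 [532.6 -82.8  55. ] [ 539.9 -100.7   55. ]
(array([550.8, -86.2,  26.8]), [np.float64(3.4108221138189623), np.float64(3.410822113818869)])
harm front edge [533.3 -83.   47. ] [536.7 -83.7  40. ]
```

View pics/w7v.png

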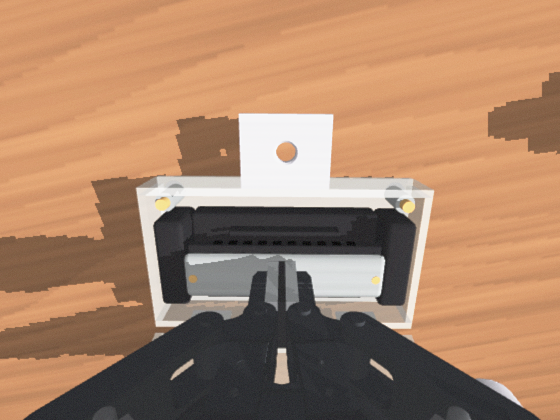

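View pics/s7v.png

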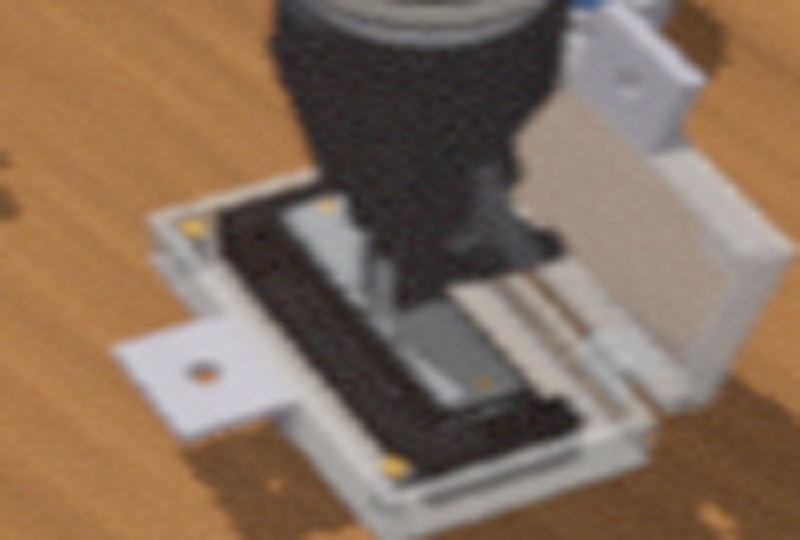

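```bash
python3 - <<'E'
import cv2,numpy as np
a=cv2.imread('pics/side0.png')[210:265,280:330];b=cv2.imread('pics/s6.png')[210:265,280:330];c=cv2.imread('pics/s7.png')[210:265,280:330]
cv2.imwrite('pics/cmp.png',cv2.resize(np.hstack([a,b,c]),None,fx=5,fy=5,interpolation=cv2.INTER_CUBIC))
E
```

```text
(no output)
```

View pics/cmp.png

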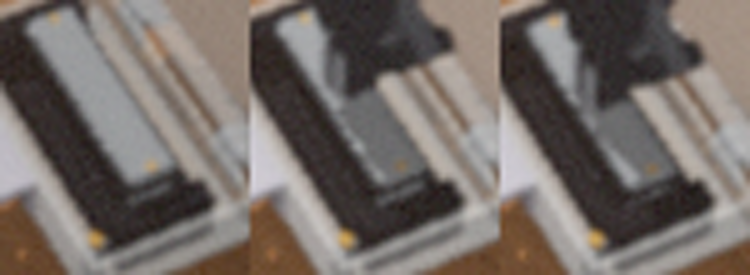

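Request:
play_rows:
  claw: [-1, -1]
  slide:
    - [0, 0.06, 0]
    - [0, 0.06, 0]
  angular:
    - [0.0, 0, 0]
    - [0, 0, 0]

```text
clock: 5.9
ee_pos: [548.2, -86.5, 15.0]
ee_rot: [0.552, 0.443, -0.443, -0.55]
force: [-5.9, 2.4, 14.9]
grip_width: -0.1
```

```bash
python3 - <<'E'
from h import *
g=grab('side','s8');f=grab('wrist','w8')
for t in ('side0','s2','s5','s6','s7','s8'):
    im=load(t)['color'].astype(int)[232:252,300:320]
    m=(im[:,:,0]-im[:,:,2]); w=np.clip(m-45,0,None); ys,xs=np.mgrid[232:252,300:320]
    # restrict around peak
    k=np.unravel_index(np.argmax(cv2.GaussianBlur(w.astype(float),(3,3),0)),w.shape)
    s=np.s_[max(0,k[0]-3):k[0]+4,max(0,k[1]-3):k[1]+4]
    print(t,k,(w*xs)[s].sum()/w[s].sum(),(w*ys)[s].sum()/w[s].sum())
plan((548,-85,25),np.pi/2-0.218)
E
```

```text
side0 (np.int64(11), np.int64(10)) 310.0 243.0
s2 (np.int64(0), np.int64(0)) nan nan
s5 (np.int64(0), np.int64(0)) nan nan
s6 (np.int64(0), np.int64(0)) nan nan
s7 (np.int64(0), np.int64(0)) nan nan
s8 (np.int64(0), np.int64(0)) nan nan
t 6.0 pos [548.2 -86.5  15.1] F [-2.6  0.2  7.4] w 0.1 j [-0.26  0.21  1.62 -0.    1.31 -1.61]
turn units [ 0.02  0.02 -0.01] disp units (cur axes) [ 0.034 -0.249  0.013] (after turn) [ 0.035 -0.249  0.014]<stdin>:9: RuntimeWarning: invalid value encountered in scalar divide
```

View pics/w8.png

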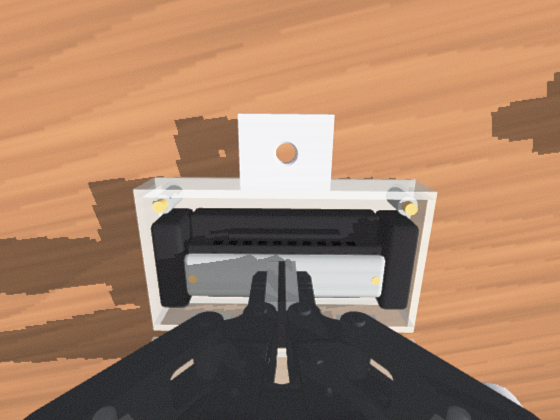

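Request:
play_rows:
  claw: [-1, -1]
  slide:
    - [0, 0.06, 0.01]
    - [0, 0.0, 0]
  angular:
    - [0.0, 0, 0]
    - [0, 0, 0]

```text
clock: 6.2
ee_pos: [548.7, -86.6, 15.6]
ee_rot: [0.553, 0.444, -0.443, -0.549]
force: [-0.2, 0.4, -0.2]
grip_width: -0.1
```

Request:
play_rows:
  claw: [-1]
  slide:
    - [0, 0.08, 0.01]
  angular:
    - [0.0, 0, 0]

```text
clock: 6.3
ee_pos: [549.3, -86.8, 14.8]
ee_rot: [0.553, 0.444, -0.443, -0.548]
force: [-6.2, 1.9, 22.3]
grip_width: -0.0
```

```bash
python3 - <<'E'
from h import *
g=grab('side','s9');f=grab('wrist','w9');h=grab('scene','c9')
A=cv2.resize(g['color'][180:270,250:350,::-1],None,fx=4,fy=4,interpolation=cv2.INTER_CUBIC)
B=cv2.resize(h['color'][160:250,180:280,::-1],None,fx=4,fy=4,interpolation=cv2.INTER_CUBIC)
cv2.imwrite('pics/s9c.png',np.hstack([A,B]))
plan((548,-85,25),np.pi/2-0.218)
E
```

```text
t 6.45 pos [549.3 -86.8  15. ] F [-3.6  0.8 12.9] w -0.1 j [-0.26  0.21  1.62 -0.    1.3  -1.61]
turn units [ 0.05  0.02 -0.02] disp units (cur axes) [ 0.035 -0.251  0.038] (after turn) [ 0.036 -0.251  0.04 ]
```

View pics/s9c.png

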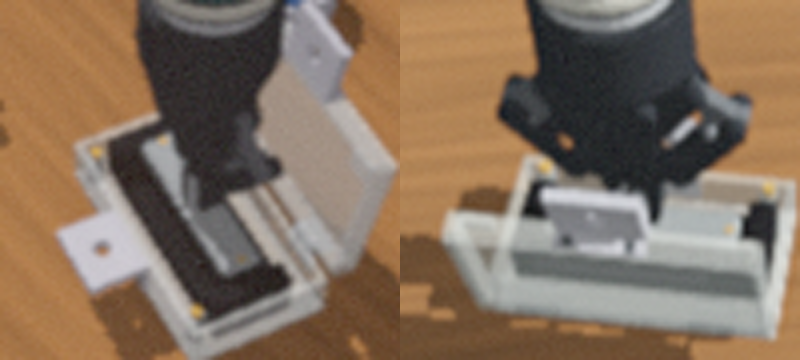

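```bash
python3 - <<'E'
from h import *
np.set_printoptions(precision=2,suppress=True)
s0=load('side0');s9=load('s9');w1=load('w1');w9=load('w9')
def cen(t,box,thr=30,tag=''):
    x0,y0,x1,y1=box; im=load(t)['color'].astype(float)[y0:y1,x0:x1]
    m=im[:,:,0]-im[:,:,2]; m=m-np.median(m); w=np.where(m>0.4*m.max(),m,0)
    ys,xs=np.mgrid[y0:y1,x0:x1]; print(t,box,'max',m.max(),(w*xs).sum()/w.sum(),(w*ys).sum()/w.sum()); return (w*xs).sum()/w.sum(),(w*ys).sum()/w.sum()
a=cen('side0',(305,238,315,248)); b=cen('s9',(305,239,315,249)); b7=cen('s7',(305,238,315,248));b2=cen('s2',(305,238,315,248))
wr1=cen('w1',(335,246,347,262)); wl1=cen('w1',(233,246,245,262))
im=cv2.resize(w9['color'][240:310,180:390,::-1],None,fx=3.5,fy=3.5,interpolation=cv2.INTER_CUBIC); cv2.imwrite('pics/w9c.png',im)
# which wrist screw is the side one? test
for p in (wr1,wl1): print('start',tri([ray(s0,a),ray(w1,p)]))
for q in ((376,281),(192,280)): print('now',tri([ray(s9,b),ray(w9,q)]))
E
```

```text
side0 (305, 238, 315, 248) max 58.5 309.8048245614035 242.79166666666666
s9 (305, 239, 315, 249) max 37.0 310.72670807453414 243.32919254658384
s7 (305, 238, 315, 248) max 45.0 310.32335329341316 242.75449101796409
s2 (305, 238, 315, 248) max 43.0 310.25882352941176 242.05882352941177
w1 (335, 246, 347, 262) max 109.0 338.51065246338214 253.84287616511318
w1 (233, 246, 245, 262) max 110.0 238.72164948453607 253.61795027289267
start (array([ 658.41,  -23.61, -164.55]), [np.float64(7.966554761024024), np.float64(7.966554761023905)])
start (array([ 539.17, -130.64,   46.21]), [np.float64(0.7440331030033727), np.float64(0.744033103003367)])
now (array([ 680.33,   -7.32, -177.96]), [np.float64(22.36608714847326), np.float64(22.36608714847331)])
now (array([ 541.39, -130.85,   41.31]), [np.float64(1.5655259239727546), np.float64(1.5655259239726094)])
```

View pics/w9c.png

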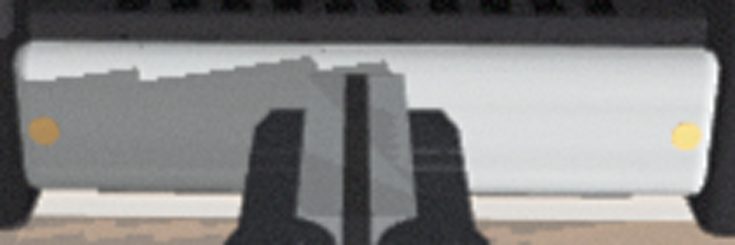

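Request:
play_rows:
  claw: [-1, -1, -1]
  slide:
    - [0, 0.08, 0.02]
    - [0, 0.08, 0.01]
    - [0, 0.08, 0]
  angular:
    - [0.03, 0, 0]
    - [0, 0, 0]
    - [0, 0, 0]

```text
clock: 6.75
ee_pos: [549.3, -86.8, 14.9]
ee_rot: [0.553, 0.444, -0.443, -0.548]
force: [-8.0, 1.8, 18.0]
grip_width: -0.1
```

Request:
play_rows:
  claw: [-1, -1, -1, -1, -1, -1]
  slide:
    - [0, -0.6, 0.0]
    - [0, -0.9, 0.0]
    - [0, -0.9, 0]
    - [0, -0.9, 0]
    - [0, -0.3, -0.6]
    - [0, 0, -0.6]
  angular:
    - [0.04, 0, 0]
    - [0, 0, 0]
    - [0, 0, 0]
    - [0, 0, 0]
    - [0, 0, 0]
    - [0, 0, 0]

```text
clock: 7.35
ee_pos: [594.2, -95.9, 160.2]
ee_rot: [-0.55, -0.442, 0.445, 0.551]
force: [-0.1, -0.3, 0.0]
grip_width: -0.1
```

```bash
python3 - <<'E'
from h import *
plan((646,-106,103),np.pi/2-0.218)
E
```

```text
t 7.35 pos [594.2 -95.9 160.2] F [-0.1 -0.3  0. ] w -0.1 j [-0.25  0.22  1.31 -0.    1.61 -1.61]
turn units [-0.03  0.03 -0.02] disp units (cur axes) [ 0.031  1.425 -1.324] (after turn) [ 0.033  1.43  -1.318]
```

Request:
play_rows:
  claw: [-1, -1, -1, -1]
  slide:
    - [0, 0, -0.5]
    - [0, 0, -0.5]
    - [0.03, 0, -0.3]
    - [0, 0, 0]
  angular:
    - [0, 0, 0]
    - [0, 0, 0]
    - [0, 0, 0]
    - [0, 0, 0]

```text
clock: 7.75
ee_pos: [650.0, -107.0, 157.0]
ee_rot: [-0.55, -0.442, 0.445, 0.551]
force: [-0.3, 0.2, -0.4]
grip_width: -0.0
```

```bash
python3 - <<'E'
from h import *
g=grab('side','s10');h=grab('scene','c10')
A=cv2.resize(g['color'][120:270,250:400,::-1],None,fx=2.66,fy=2.66,interpolation=cv2.INTER_CUBIC)
B=cv2.resize(h['color'][120:270,150:300,::-1],None,fx=2.66,fy=2.66,interpolation=cv2.INTER_CUBIC)
cv2.imwrite('pics/s10c.png',np.hstack([A,B]))
plan((646,-106,103),np.pi/2-0.218)
E
```

```text
t 7.85 pos [ 648.5 -106.7  157.1] F [ 0.1 -0.4 -0.1] w -0.2 j [-0.25  0.34  1.16 -0.    1.64 -1.6 ]
turn units [-0.03  0.02 -0.02] disp units (cur axes) [0.008 1.354 0.06 ] (after turn) [0.004 1.354 0.066]
```

View pics/s10c.png

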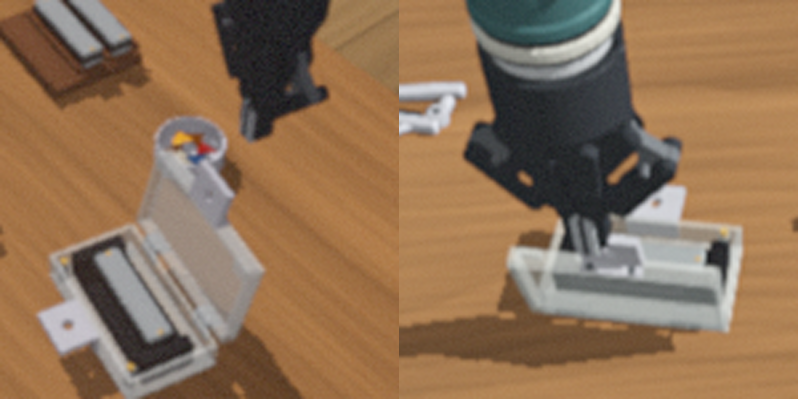

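Request:
play_rows:
  claw: [-1, -1, -1, -1]
  slide:
    - [0, 0.6, 0]
    - [0, 0.5, 0]
    - [0, 0.2, 0]
    - [0, 0, 0]
  angular:
    - [0, 0, 0]
    - [0, 0, 0]
    - [0, 0, 0]
    - [0, 0, 0]

```text
clock: 8.25
ee_pos: [646.2, -106.4, 104.4]
ee_rot: [-0.55, -0.442, 0.445, 0.551]
force: [-0.5, 0.9, -0.4]
grip_width: 0.2
```

```bash
python3 - <<'E'
from h import *
g=grab('side','s11');h=grab('scene','c11')
A=cv2.resize(g['color'][120:270,250:400,::-1],None,fx=2.66,fy=2.66,interpolation=cv2.INTER_CUBIC)
B=cv2.resize(h['color'][120:270,150:300,::-1],None,fx=2.66,fy=2.66,interpolation=cv2.INTER_CUBIC)
cv2.imwrite('pics/s11c.png',np.hstack([A,B]))
plan((646,-106,103),np.pi/2-0.218)
E
```

```text
t 8.35 pos [ 647.3 -106.7  106.3] F [ 0.6 -0.6  0.5] w -0.2 j [-0.25  0.36  1.24 -0.    1.54 -1.6 ]
turn units [-0.    0.02 -0.02] disp units (cur axes) [0.011 0.082 0.036] (after turn) [0.01  0.082 0.036]
```

View pics/s11c.png

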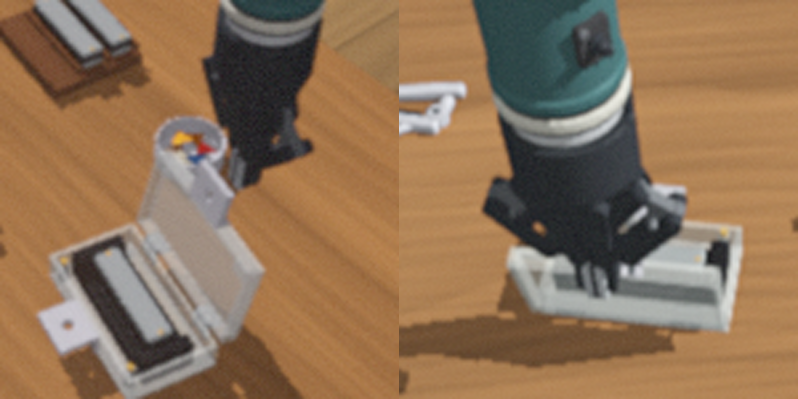

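Request:
play_rows:
  claw: [-1, -1, -1, -1, -1, -1]
  slide:
    - [0, 0.08, 0.3]
    - [0, 0, 0.3]
    - [0, 0, 0.3]
    - [0, 0, 0.3]
    - [0, 0, 0.3]
    - [0, 0, 0.3]
  angular:
    - [0, 0, 0]
    - [0, 0, 0]
    - [0, 0, 0]
    - [0, 0, 0]
    - [0, 0, 0]
    - [0, 0, 0]

```text
clock: 8.95
ee_pos: [582.8, -92.7, 112.9]
ee_rot: [0.558, 0.448, -0.439, -0.543]
force: [0.1, -1.6, -1.1]
grip_width: -0.1
```

```bash
python3 - <<'E'
from h import *
g=grab('side','s12');h=grab('scene','c12')
A=cv2.resize(g['color'][120:270,250:400,::-1],None,fx=2.66,fy=2.66,interpolation=cv2.INTER_CUBIC)
B=cv2.resize(h['color'][120:270,150:300,::-1],None,fx=2.66,fy=2.66,interpolation=cv2.INTER_CUBIC)
cv2.imwrite('pics/s12c.png',np.hstack([A,B]))
plan((646,-106,103),np.pi/2-0.218)
E
```

```text
t 9.05 pos [582.  -92.5 113.2] F [-0.6  0.5  0.2] w -0.0 j [-0.25  0.19  1.44 -0.    1.49 -1.61]
turn units [ 0.16  0.02 -0.02] disp units (cur axes) [ 0.011  0.291 -1.63 ] (after turn) [ 0.016  0.254 -1.636]
```

View pics/s12c.png

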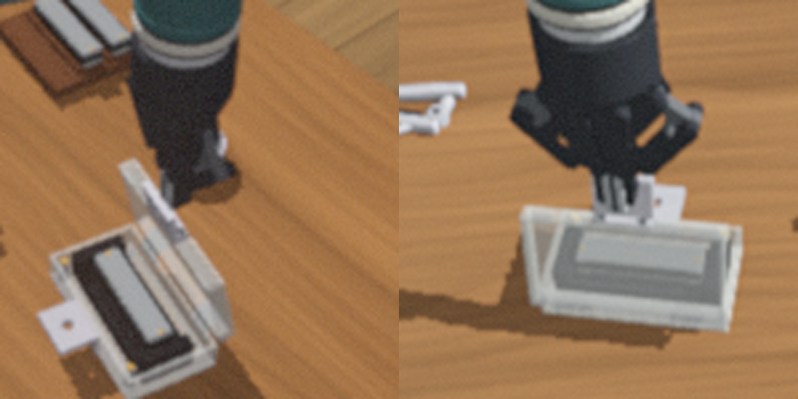

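Request:
play_rows:
  claw: [-1, -1, -1, -1, -1]
  slide:
    - [0, 0.14, 0.27]
    - [0, 0.14, 0.27]
    - [0, 0.14, 0.27]
    - [0, 0.16, 0.2]
    - [0, 0.18, 0.2]
  angular:
    - [0.16, 0, 0]
    - [0, 0, 0]
    - [0, 0, 0]
    - [0, 0, 0]
    - [0, 0, 0]

```text
clock: 9.55
ee_pos: [538.5, -83.2, 86.9]
ee_rot: [0.554, 0.445, -0.442, -0.547]
force: [0.3, 0.6, 1.7]
grip_width: -0.1
```

```bash
python3 - <<'E'
from h import *
g=grab('side','s13');h=grab('scene','c13')
A=cv2.resize(g['color'][120:270,250:400,::-1],None,fx=2.66,fy=2.66,interpolation=cv2.INTER_CUBIC)
B=cv2.resize(h['color'][120:270,150:300,::-1],None,fx=2.66,fy=2.66,interpolation=cv2.INTER_CUBIC)
cv2.imwrite('pics/s13c.png',np.hstack([A,B]))
plan((646,-106,103),np.pi/2-0.218)
E
```

```text
t 9.65 pos [536.7 -82.8  85.3] F [-0.2  0.5  0.3] w 0.1 j [-0.26  0.12  1.58 -0.    1.44 -1.61]
turn units [ 0.04  0.02 -0.02] disp units (cur axes) [ 0.013 -0.426 -2.797] (after turn) [ 0.024 -0.443 -2.794]
```

View pics/s13c.png

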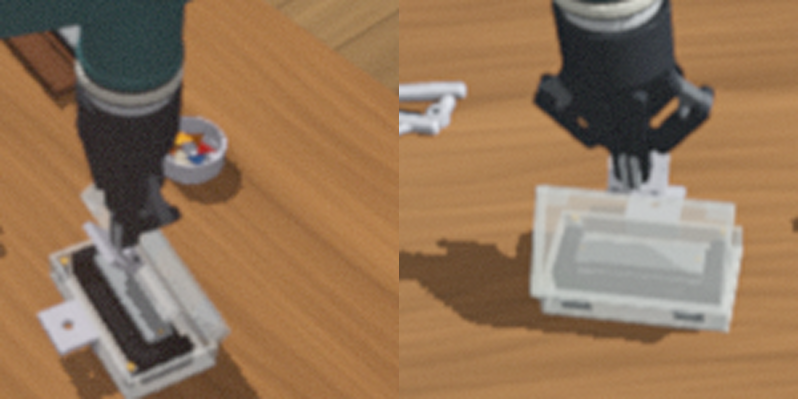

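Request:
play_rows:
  claw: [-1, -1, -1, -1, -1, -1, -1]
  slide:
    - [0, -0.3, 0]
    - [0, 0, -0.4]
    - [0, 0, -0.4]
    - [0, 0.3, 0]
    - [0, 0.45, 0]
    - [0, 0.3, 0.3]
    - [0, 0.3, 0.22]
  angular:
    - [0.04, 0, 0]
    - [0, 0, 0]
    - [0, 0, 0]
    - [0, 0, 0]
    - [0, 0, 0]
    - [0, 0, 0]
    - [0, 0, 0]

```text
clock: 10.35
ee_pos: [547.7, -85.5, 40.2]
ee_rot: [0.551, 0.442, -0.445, -0.55]
force: [-1.1, 0.5, 5.0]
grip_width: 0.1
```

```bash
python3 - <<'E'
from h import *
g=grab('side','s14');h=grab('scene','c14')
A=cv2.resize(g['color'][120:270,250:400,::-1],None,fx=2.66,fy=2.66,interpolation=cv2.INTER_CUBIC)
B=cv2.resize(h['color'][120:270,150:300,::-1],None,fx=2.66,fy=2.66,interpolation=cv2.INTER_CUBIC)
cv2.imwrite('pics/s14c.png',np.hstack([A,B]))
plan((646,-106,103),np.pi/2-0.218)
s,p,R=st(); print('casex',(p[0]-591)*.976+(p[1]+93.6)*-.217)
E
```

```text
t 10.45 pos [545.4 -84.9  37.9] F [0.4 0.6 0.5] w -0.1 j [-0.25  0.19  1.6  -0.    1.36 -1.61]
turn units [-0.05  0.02 -0.02] disp units (cur axes) [ 0.017 -1.644 -2.559] (after turn) [ 0.03  -1.627 -2.57 ]
casex -46.41975275578062
```

View pics/s14c.png

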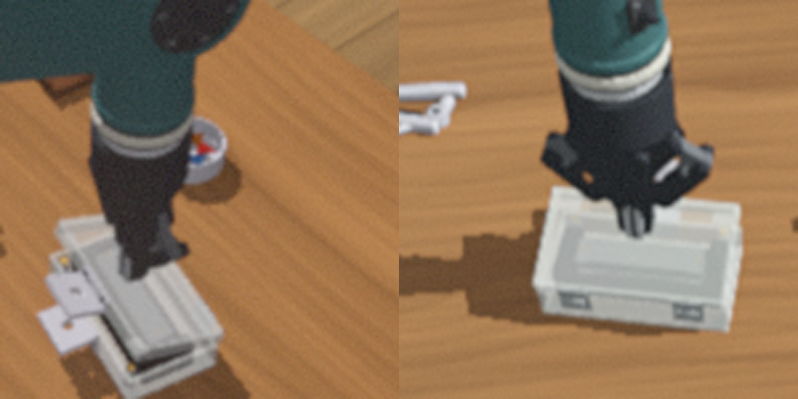

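Request:
play_rows:
  claw: [-1, -1, -1, -1]
  slide:
    - [0, 0.25, 0.25]
    - [0, 0.25, 0.15]
    - [0, 0.15, 0]
    - [0, 0.1, 0]
  angular:
    - [-0.05, 0, 0]
    - [0, 0, 0]
    - [0, 0, 0]
    - [0, 0, 0]

```text
clock: 10.85
ee_pos: [533.3, -82.4, 21.0]
ee_rot: [0.554, 0.445, -0.442, -0.547]
force: [-8.1, 2.4, 12.9]
grip_width: -0.1
```

Request:
play_rows:
  claw: [-1, -1]
  slide:
    - [0, 0.08, 0]
    - [0, 0.08, 0]
  angular:
    - [0.05, 0, 0]
    - [0, 0, 0]

```text
clock: 11.05
ee_pos: [533.1, -82.4, 20.9]
ee_rot: [0.553, 0.443, -0.444, -0.549]
force: [-6.6, 1.5, 15.2]
grip_width: 0.1
```

```bash
python3 - <<'E'
from h import *
g=grab('side','s15');h=grab('wrist','w15')
A=cv2.resize(g['color'][120:270,250:400,::-1],(420,420),interpolation=cv2.INTER_CUBIC)
B=h['color'][:,:,::-1][:,60:440]
cv2.imwrite('pics/s15c.png',np.hstack([A,B]))
plan((646,-106,103),np.pi/2-0.218)
E
```

```text
t 11.15 pos [533.1 -82.4  20.9] F [-6.7  2.5 15.8] w 0.2 j [-0.26  0.17  1.65 -0.    1.31 -1.61]
turn units [ 0.03  0.03 -0.03] disp units (cur axes) [ 0.015 -2.041 -2.891] (after turn) [ 0.035 -2.052 -2.883]
```

View pics/s15c.png

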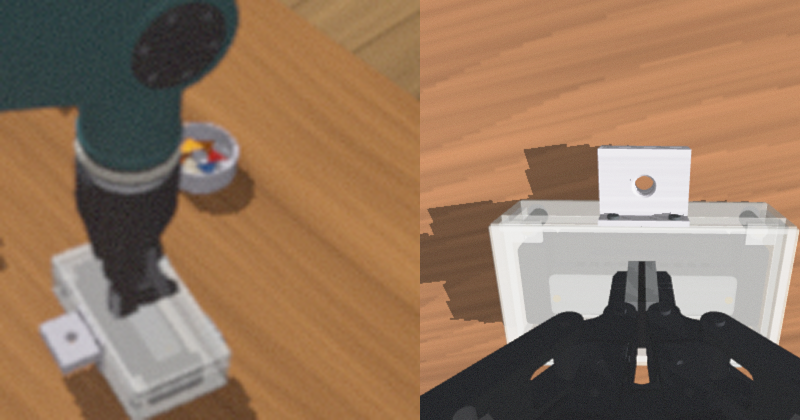

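```bash
python3 - <<'E'
from h import *
w=load('w15')
cv2.imwrite('pics/w15h.png',cv2.resize(w['color'][140:230,220:350,::-1],None,fx=6,fy=6,interpolation=cv2.INTER_CUBIC))
for p in ((284,185),):print(onz(w,p,36.5))
plan((515,137,100),-0.218)
E
```

```text
[488.17739278 -71.41554243  36.5       ]
t 11.15 pos [533.1 -82.4  20.9] F [-6.7  2.5 15.8] w 0.2 j [-0.26  0.17  1.65 -0.    1.31 -1.61]
turn units [ 0.05 11.28 -0.  ] disp units (cur axes) [ 5.255 -2.006  1.6  ] (after turn) [-1.628 -1.977  5.258]
```

View pics/w15h.png

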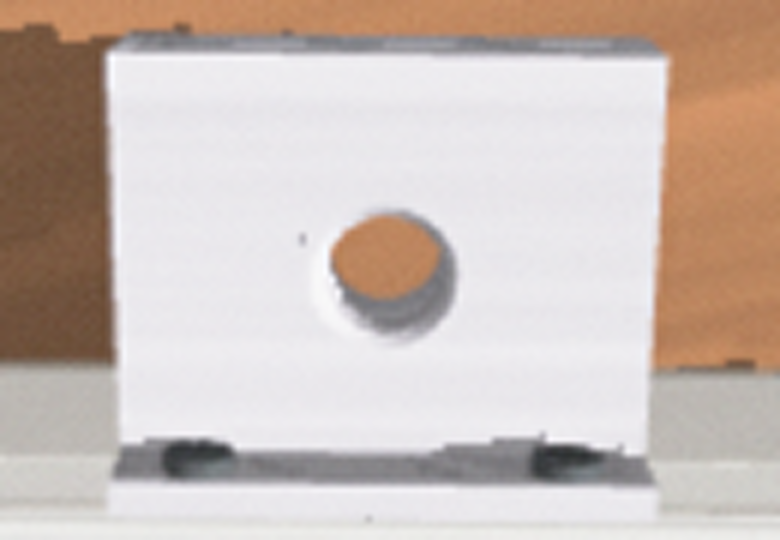

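Request:
play_rows:
  claw: [-1, -1, -1, -1, -1, -1, -1, -1]
  slide:
    - [0, -0.6, 0]
    - [0, -0.8, 0]
    - [0, -0.8, 0.1]
    - [0.8, 0, 0.3]
    - [0.95, 0, 0.3]
    - [0.95, 0, 0.3]
    - [0.95, 0, 0.3]
    - [0.95, 0, 0.2]
  angular:
    - [0, 0, 0]
    - [0, 0, 0]
    - [0, 0, 0]
    - [0, 0, 0]
    - [0, 0, 0]
    - [0, 0, 0]
    - [0, 0, 0]
    - [0, 0, 0]

```text
clock: 11.95
ee_pos: [513.3, 111.5, 111.1]
ee_rot: [0.555, 0.44, -0.441, -0.551]
force: [0.1, 0.5, 1.0]
grip_width: 0.2
```

Request:
play_rows:
  claw: [1, 1, 1, 1, 1, 1, 1, 1]
  slide:
    - [0, 0, 0]
    - [0, 0, 0]
    - [0, 0, 0]
    - [0, 0, 0]
    - [0, 0, 0]
    - [0, 0, 0]
    - [0, 0, 0]
    - [0, 0, 0]
  angular:
    - [0, 1, 0]
    - [0, 1, 0]
    - [0, 1, 0]
    - [0, 1, 0]
    - [0, 1, 0]
    - [0, 1, 0]
    - [0, 1, 0]
    - [0, 1, 0]

```text
clock: 12.75
ee_pos: [509.9, 118.4, 106.9]
ee_rot: [0.705, 0.066, -0.071, -0.702]
force: [0.1, -0.2, 1.1]
grip_width: 85.6
```

```bash
python3 - <<'E'
from h import *
g=grab('side','s16')
plan((515,137,85),-0.218)
E
```

```text
t 12.8 pos [509.8 118.4 106.8] F [ 0.3 -0.   0.1] w 85.3 j [ 0.12  0.08  1.58 -0.    1.49 -0.07]
turn units [ 0.04  2.93 -0.05] disp units (cur axes) [0.219 0.542 0.434] (after turn) [0.025 0.545 0.481]
```

View pics/s16.png

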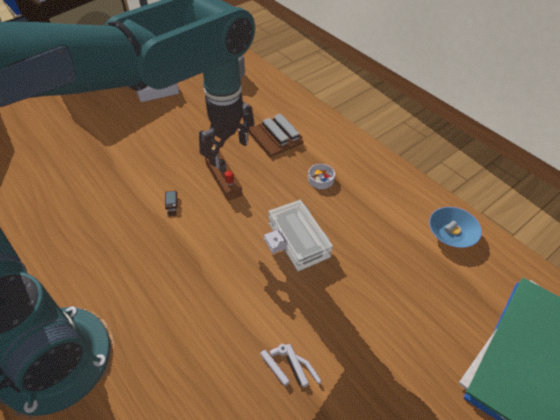

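Request:
play_rows:
  claw: [1, 1, 1, 1, 1, 1]
  slide:
    - [0, 0, 0]
    - [0, 0, 0]
    - [0, 0, 0]
    - [0, 0, 0.25]
    - [0, 0.1, 0.23]
    - [0, 0, 0]
  angular:
    - [0, 1, 0]
    - [0, 1, 0]
    - [0, 0.95, 0]
    - [0, 0, 0]
    - [0, 0, 0]
    - [0, 0, 0]

```text
clock: 13.4
ee_pos: [513.4, 138.4, 100.2]
ee_rot: [0.705, -0.082, 0.074, -0.7]
force: [0.7, -0.7, -0.7]
grip_width: 85.3
```

```bash
python3 - <<'E'
from h import *
g=grab('wrist','w17')
plan((515,137,85),-0.218)
E
```

```text
t 13.45 pos [513.5 138.  100.5] F [-0.3 -0.3  0.7] w 85.4 j [ 0.16  0.1   1.57 -0.    1.48  0.38]
turn units [ 0.06 -0.02 -0.07] disp units (cur axes) [ 0.045  0.388 -0.014] (after turn) [ 0.041  0.388 -0.018]
```

View pics/w17.png

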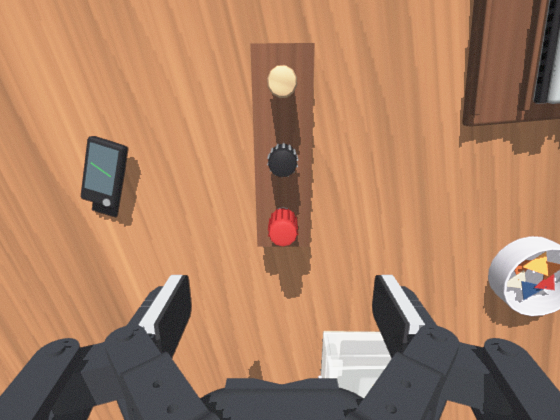

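```bash
python3 - <<'E'
from h import *
np.set_printoptions(precision=1,suppress=True)
w=load('w17'); im=w['color'].astype(int)
m=(im[:,:,0]-np.maximum(im[:,:,1],im[:,:,2]))>70
m[:, :255]=0; m[:,310:]=0
ys,xs=np.nonzero(m); print(xs.min(),xs.max(),ys.min(),ys.max())
for r in range(ys.min(),ys.max()+1,2): q=np.nonzero(m[r])[0]; print(r,q.min(),q.max(),end=' | ')
print()
print('pred top',proj(w,(514.9,137.1,68)),'pred bottom',proj(w,(514.9,137.1,38)))
cx=(xs.min()+xs.max())/2
r=(xs.max()-xs.min()+1)/2
c=(cx,ys.max()+.5-r*0.95); print(c, onz(w,c,68))
E
python3 -c "
import cv2
a=cv2.imread('pics/w17.png');cv2.imwrite('pics/w17c.png',cv2.resize(a[190:260,240:330],None,fx=8,fy=8,interpolation=cv2.INTER_CUBIC))"
```

```text
267 298 209 245
209 276 288 | 211 274 291 | 213 271 293 | 215 271 294 | 217 271 296 | 219 269 296 | 221 269 296 | 223 268 296 | 225 268 297 | 227 268 297 | 229 267 297 | 231 268 296 | 233 268 297 | 235 268 296 | 237 270 295 | 239 270 295 | 241 272 293 | 243 274 291 | 245 279 287 | 
pred top [285.3 234.5] pred bottom [285.3 219. ]
(np.float64(282.5), np.float64(230.3)) [513.7 140.5  68. ]
```

View pics/w17c.png

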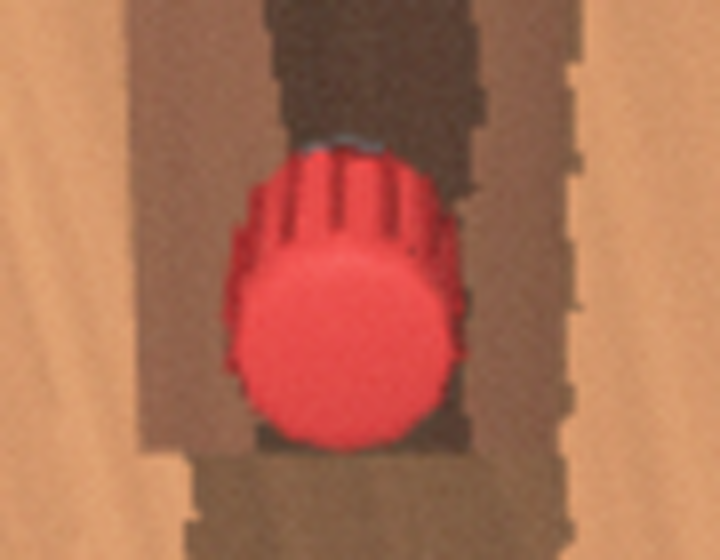

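Request:
play_rows:
  claw: [1, 1, 1, 1, 1, 1]
  slide:
    - [0.02, 0.3, 0]
    - [0, 0.5, 0]
    - [0, 0.5, 0]
    - [0, 0.35, 0]
    - [0, 0.15, 0]
    - [0, 0, 0]
  angular:
    - [0.06, 0, -0.07]
    - [0, 0, 0]
    - [0, 0, 0]
    - [0, 0, 0]
    - [0, 0, 0]
    - [0, 0, 0]

```text
clock: 14.05
ee_pos: [515.6, 138.6, 27.1]
ee_rot: [0.703, -0.073, 0.076, -0.703]
force: [-0.4, 0.0, -0.6]
grip_width: 85.4
```

```bash
python3 - <<'E'
from h import *
f=grab('wrist','w18');g=grab('side','s18')
A=cv2.resize(g['color'][100:210,160:270,::-1],(420,420),interpolation=cv2.INTER_CUBIC)
cv2.imwrite('pics/s18c.png',np.hstack([A,f['color'][:,90:470,::-1]]))
plan((514,138,16),-0.218)
E
```

```text
t 14.15 pos [516.5 138.8  28.4] F [ 0.5 -0.2  0.9] w 85.1 j [ 0.16  0.15  1.66 -0.    1.32  0.37]
turn units [-0.01  0.05  0.04] disp units (cur axes) [-0.058  0.308 -0.032] (after turn) [-0.056  0.309 -0.032]
```

View pics/s18c.png

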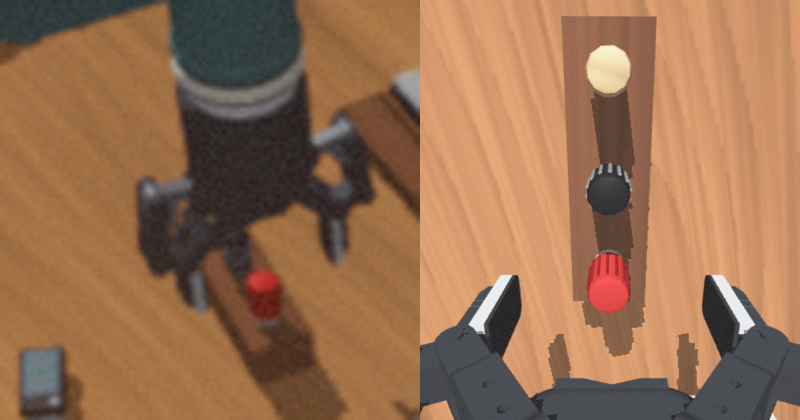

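```bash
python3 - <<'E'
from h import *
w=load('w18'); im=w['color'].astype(int)
for z in (38,53,68): print(z,proj(w,(516.5,138.8,z)))
m=(im[:,:,0]-np.maximum(im[:,:,1],im[:,:,2]))>70; m[:,:240]=0;m[:,320:]=0; m[:230]=0
ys,xs=np.nonzero(m); print(xs.min(),xs.max(),ys.min(),ys.max())
r=(xs.max()-xs.min()+1)/2; c=((xs.min()+xs.max())/2,ys.max()+.5-r*.92); print(c,r,onz(w,c,68))
E
```

```text
38 [284.11659055 263.2108427 ]
53 [284.45636815 277.34572784]
68 [284.86239152 294.23646367]
256 300 253 313
(np.float64(278.0), np.float64(292.8)) 22.5 [513.59806798 140.19906565  68.        ]
```

Request:
play_rows:
  claw: [1, 1, 1]
  slide:
    - [-0.06, 0.2, 0.02]
    - [0, 0.15, 0]
    - [0, 0, 0]
  angular:
    - [0, 0.05, 0.04]
    - [0, 0, 0]
    - [0, 0, 0]

```text
clock: 14.45
ee_pos: [516.2, 140.5, 15.8]
ee_rot: [-0.702, 0.075, -0.079, 0.704]
force: [0.2, -0.1, -0.4]
grip_width: 85.5
```

Request:
play_rows:
  claw: [-0.5, -1, -1, -1, -1, -1]
  newtons: 60
  slide:
    - [0, 0, 0]
    - [0, 0, 0]
    - [0, 0, 0]
    - [0, 0, 0]
    - [0, 0, 0]
    - [0, 0, 0]
  angular:
    - [0, 0, 0]
    - [0, 0, 0]
    - [0, 0, 0]
    - [0, 0, 0]
    - [0, 0, 0]
    - [0, 0, 0]

```text
clock: 15.05
ee_pos: [515.9, 140.7, 16.8]
ee_rot: [-0.702, 0.075, -0.078, 0.704]
force: [-0.9, 0.0, -0.5]
grip_width: 17.9
```

```bash
python3 - <<'E'
from h import *
f=grab('wrist','w19');g=grab('side','s19')
A=cv2.resize(g['color'][100:210,160:270,::-1],(420,420),interpolation=cv2.INTER_CUBIC)
cv2.imwrite('pics/s19c.png',np.hstack([A,f['color'][:,90:470,::-1]]))
plan((514,138,16),-0.218)
E
```

```text
t 15.15 pos [515.9 140.8  16.8] F [-0.9  0.5  0.6] w 18.2 j [0.16 0.17 1.67 0.   1.3  0.38]
turn units [-0.02 -0.    0.03] disp units (cur axes) [-0.033  0.019 -0.078] (after turn) [-0.033  0.02  -0.078]
```

View pics/s19c.png

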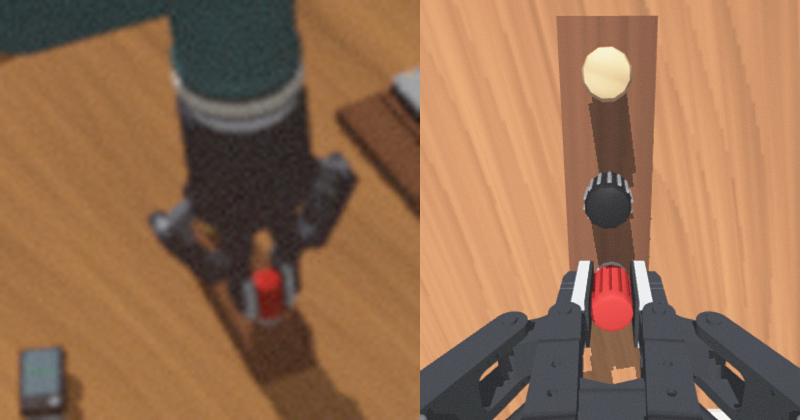

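Request:
play_rows:
  claw: [-1, -1, -1, -1, -1]
  newtons: 90
  slide:
    - [0, 0, 0]
    - [0, -0.2, 0]
    - [0, -0.4, 0]
    - [0, -0.5, 0]
    - [0, -0.6, 0]
  angular:
    - [0, 0, 0]
    - [0, 0, 0]
    - [0, 0, 0]
    - [0, 0, 0]
    - [0, 0, 0]

```text
clock: 15.65
ee_pos: [513.2, 139.8, 83.1]
ee_rot: [-0.703, 0.078, -0.076, 0.703]
force: [0.5, 0.2, 0.0]
grip_width: 17.0
```

```bash
python3 - <<'E'
from h import *
f=grab('wrist','w20');g=grab('side','s20')
A=cv2.resize(g['color'][100:210,160:270,::-1],(420,420),interpolation=cv2.INTER_CUBIC)
cv2.imwrite('pics/s20c.png',np.hstack([A,f['color'][:,90:470,::-1]]))
plan((489,-71,90),np.pi/2-0.218)
E
```

```text
t 15.75 pos [516.8 140.4  87.4] F [-0.  -0.6  0.2] w 17.9 j [0.16 0.1  1.59 0.   1.44 0.38]
turn units [  0.02 -11.25   0.06] disp units (cur axes) [ 0.465 -0.082 -5.31 ] (after turn) [-5.311 -0.065 -0.464]
```

View pics/s20c.png

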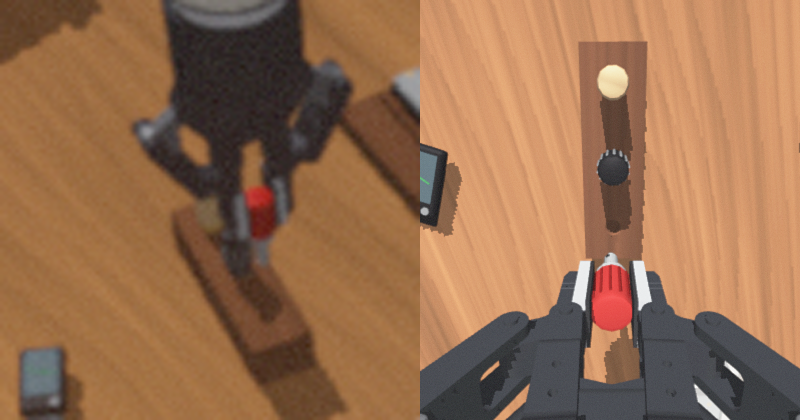

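Request:
play_rows:
  claw: [-1, -1, -1, -1, -1, -1, -1, -1]
  slide:
    - [0, 0, -0.5]
    - [0.05, 0, -0.8]
    - [0.08, 0, -0.9]
    - [0.08, 0, -0.9]
    - [0.08, 0, -0.8]
    - [0.08, 0, -0.7]
    - [0, 0, -0.3]
    - [0, 0, 0]
  angular:
    - [0, -1, 0]
    - [0, 0, 0]
    - [0, 0, 0]
    - [0, 0, 0]
    - [0, 0, 0]
    - [0, 0, 0]
    - [0, 0, 0]
    - [0, -1, 0]

```text
clock: 16.55
ee_pos: [513.8, -61.7, 81.9]
ee_rot: [-0.706, -0.028, 0.024, 0.708]
force: [0.2, 0.5, -0.9]
grip_width: 17.0
```

Request:
play_rows:
  claw: [-1, -1, -1, -1, -1, -1, -1, -1]
  slide:
    - [0, 0, 0]
    - [0, 0, 0]
    - [0, 0, 0]
    - [0, 0, 0]
    - [0, 0, 0]
    - [0, 0, 0]
    - [0, 0, 0]
    - [0, 0, 0]
  angular:
    - [0, -1, 0]
    - [0, -1, 0]
    - [0, -1, 0]
    - [0, -1, 0]
    - [0, -1, 0]
    - [0, -1, 0]
    - [0, -1, 0]
    - [0, -1, 0]

```text
clock: 17.35
ee_pos: [511.1, -56.4, 75.7]
ee_rot: [-0.573, -0.413, 0.409, 0.578]
force: [-0.3, 0.1, -0.2]
grip_width: 17.4
```

```bash
python3 - <<'E'
from h import *
plan((489,-71,90),np.pi/2-0.218)
E
```

```text
t 17.35 pos [511.1 -56.4  75.7] F [-0.3  0.1 -0.2] w 17.4 j [-0.23  0.07  1.65  0.01  1.42 -1.47]
turn units [-0.02 -0.81  0.07] disp units (cur axes) [-0.522 -0.36   0.405] (after turn) [-0.476 -0.357  0.46 ]
```

Request:
play_rows:
  claw: [-1, -1, -1, -1]
  slide:
    - [0, -0.05, 0]
    - [-0.25, 0, 0.25]
    - [-0.22, 0, 0.21]
    - [0, 0, 0]
  angular:
    - [0, -0.81, 0.07]
    - [0, 0, 0]
    - [0, 0, 0]
    - [0, 0, 0]

```text
clock: 17.75
ee_pos: [486.0, -69.4, 75.2]
ee_rot: [-0.548, -0.443, 0.446, 0.552]
force: [-1.4, 0.2, -0.0]
grip_width: 17.4
```

```bash
python3 - <<'E'
from h import *
f=grab('wrist','w21');g=grab('side','s21');h=grab('scene','c21')
A=cv2.resize(g['color'][180:280,240:340,::-1],(420,420),interpolation=cv2.INTER_CUBIC)
B=cv2.resize(h['color'][150:250,190:290,::-1],(420,420),interpolation=cv2.INTER_CUBIC)
cv2.imwrite('pics/s21c.png',np.hstack([A,f['color'][:,90:470,::-1]]))
cv2.imwrite('pics/c21c.png',B)
plan((489,-71,90),np.pi/2-0.218)
E
```

```text
t 17.9 pos [487.5 -69.   75.7] F [ 0.8  0.6 -0.5] w 17.1 j [-0.26  0.03  1.7   0.    1.42 -1.62]
turn units [-0.04  0.05  0.01] disp units (cur axes) [-0.041 -0.358 -0.046] (after turn) [-0.041 -0.358 -0.048]
```

View pics/s21c.png

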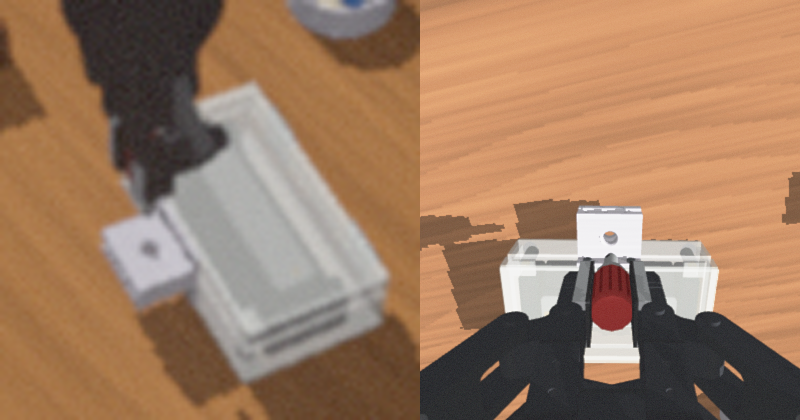

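View pics/c21c.png

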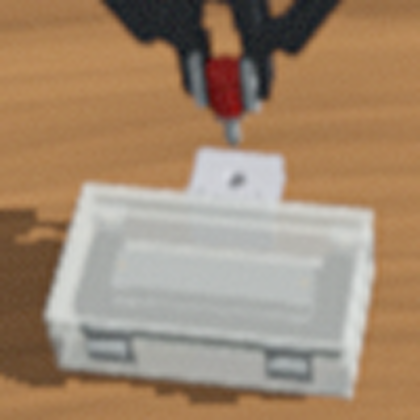

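```bash
python3 - <<'E'
from h import *
f=load('w21');g=load('w20')
a=cv2.resize(f['color'][200:290,240:330,::-1],(400,400),interpolation=cv2.INTER_CUBIC)
b=cv2.resize(g['color'][200:290,240:330,::-1],(400,400),interpolation=cv2.INTER_CUBIC)
cv2.imwrite('pics/w21z.png',np.hstack([a,b]))
E
```

```text
(no output)
```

View pics/w21z.png

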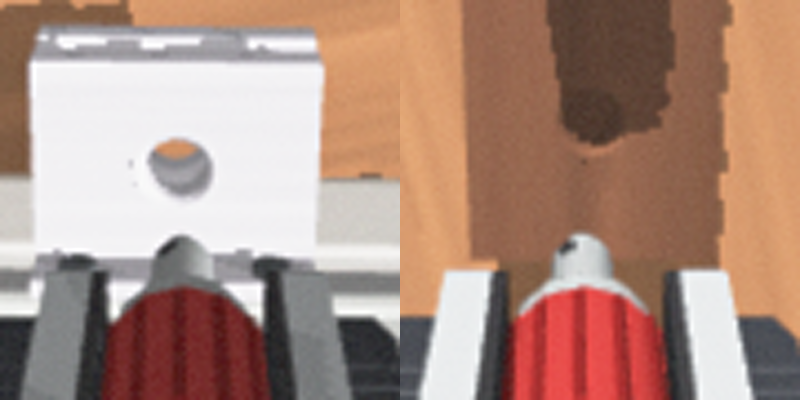

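```bash
python3 - <<'E'
from h import *
np.set_printoptions(precision=2,suppress=True)
f=load('w21')
H=onz(f,(279.4,237.3),40.3)
for z in (66,69,72):
  for v in (253.5,255.4): 
    F=onz(f,(280.8,v),z); print(z,v,F,'hole',H)
s,p,R=st(); print(p)
F=onz(f,(280.8,255.4),68.9)
d=H-F; d[2]=0; print('tool units',R.T@d/40, 'pin axis vs tcp (tool mm)',R.T@(F-p))
E
```

```text
66 253.5 [488.54 -70.36  66.  ] hole [488.44 -71.35  40.3 ]
66 255.4 [489.78 -70.63  66.  ] hole [488.44 -71.35  40.3 ]
69 253.5 [487.13 -70.06  69.  ] hole [488.44 -71.35  40.3 ]
69 255.4 [488.35 -70.32  69.  ] hole [488.44 -71.35  40.3 ]
72 253.5 [485.72 -69.75  72.  ] hole [488.44 -71.35  40.3 ]
72 255.4 [486.93 -70.01  72.  ] hole [488.44 -71.35  40.3 ]
[487.47 -69.    75.68]
tool units [-0.02 -0.   -0.01] pin axis vs tcp (tool mm) [-1.12  6.77 -1.23]
```

Request:
play_rows:
  claw: [-1, -1, -1, -1]
  slide:
    - [-0.025, 0.1, -0.02]
    - [0, 0.2, 0]
    - [0, 0.17, 0]
    - [0, 0, 0]
  angular:
    - [-0.04, 0.05, 0]
    - [0, 0, 0]
    - [0, 0, 0]
    - [0, 0, 0]

```text
clock: 18.3
ee_pos: [488.6, -70.1, 55.2]
ee_rot: [-0.552, -0.443, 0.441, 0.552]
force: [0.1, 0.2, -0.4]
grip_width: 17.3
```

```bash
python3 - <<'E'
from h import *
f=grab('wrist','w22');g=grab('side','s22');h=grab('scene','c22')
a=cv2.resize(f['color'][210:290,240:320,::-1],(400,400),interpolation=cv2.INTER_CUBIC)
b=cv2.resize(g['color'][210:260,250:300,::-1],(400,400),interpolation=cv2.INTER_CUBIC)
c=cv2.resize(h['color'][170:220,220:270,::-1],(400,400),interpolation=cv2.INTER_CUBIC)
cv2.imwrite('pics/w22z.png',np.hstack([a,b]));cv2.imwrite('pics/c22z.png',c)
plan((489,-71,90),np.pi/2-0.218)
E
```

```text
t 18.45 pos [489.5 -70.3  56.6] F [-0.  -0.9 -0.4] w 16.9 j [-0.26  0.04  1.72  0.    1.37 -1.61]
turn units [ 0.02 -0.01  0.01] disp units (cur axes) [-0.018 -0.835  0.006] (after turn) [-0.019 -0.835  0.009]
```

View pics/w22z.png

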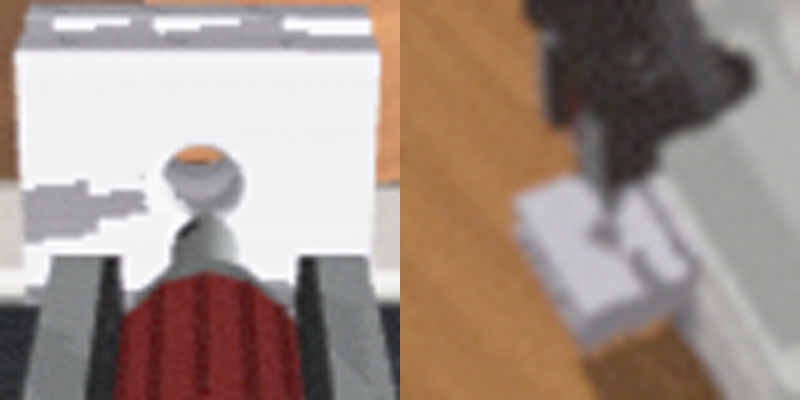

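View pics/c22z.png

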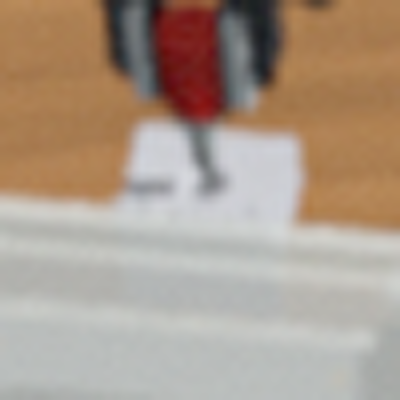

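```bash
python3 - <<'E'
from h import *
np.set_printoptions(precision=2,suppress=True)
f=load('w22'); s,p,R=st()
H=onz(f,(279.3,246.8),40.5)
for v in (253,254,255):
  F=onz(f,(280.8,v),p[2]-6.8); d=H-F; d[2]=0
  print(v,F,H,'d tool mm',R.T@d)
E
```

```text
253 [489.   -70.62  49.82] [489.07 -71.59  40.5 ] d tool mm [-0.94 -0.   -0.28]
254 [489.65 -70.76  49.82] [489.07 -71.59  40.5 ] d tool mm [-0.94 -0.    0.38]
255 [490.29 -70.91  49.82] [489.07 -71.59  40.5 ] d tool mm [-0.94 -0.    1.04]
```

Request:
play_rows:
  claw: [-1, -1, -1, -1]
  slide:
    - [-0.025, 0.08, 0.005]
    - [0, 0.1, 0]
    - [0, 0.05, 0]
    - [0, 0, 0]
  angular:
    - [0.02, 0, 0]
    - [0, 0, 0]
    - [0, 0, 0]
    - [0, 0, 0]

```text
clock: 18.85
ee_pos: [489.8, -71.4, 47.4]
ee_rot: [0.552, 0.443, -0.441, -0.552]
force: [0.8, 0.0, -0.2]
grip_width: 17.3
```

```bash
python3 - <<'E'
from h import *
f=grab('wrist','w23');g=grab('side','s23');h=grab('scene','c23')
a=cv2.resize(f['color'][210:290,240:320,::-1],(400,400),interpolation=cv2.INTER_CUBIC)
b=cv2.resize(g['color'][210:260,250:300,::-1],(400,400),interpolation=cv2.INTER_CUBIC)
cv2.imwrite('pics/w23z.png',np.hstack([a,b]))
plan((489,-71,90),np.pi/2-0.218)
E
```

```text
t 19.0 pos [490.  -71.5  47.8] F [ 0.6  0.5 -0.8] w 17.2 j [-0.26  0.05  1.73  0.    1.36 -1.61]
turn units [ 0.02 -0.01  0.01] disp units (cur axes) [ 0.008 -1.055  0.025] (after turn) [ 0.007 -1.055  0.028]
```

View pics/w23z.png

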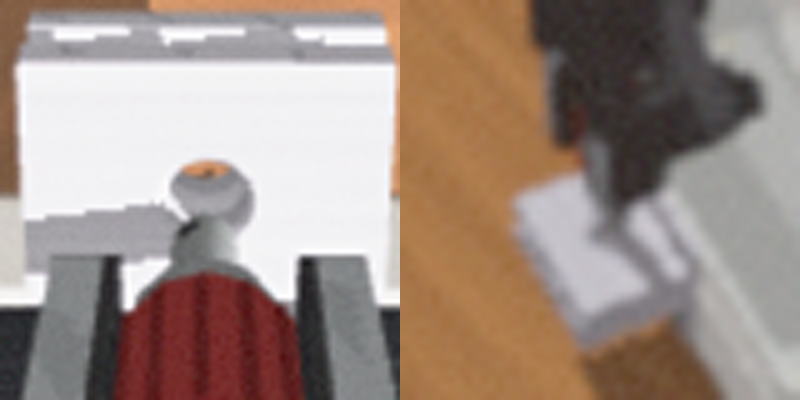

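```bash
python3 - <<'E'
from h import *
s20=load('s20')['color'];s23=load('s23')['color'];c20=load('c21')['color'];c23=load('c23')['color']
def z(i,x,y): return cv2.resize(i[y:y+30,x:x+30,::-1],(390,390),interpolation=cv2.INTER_CUBIC)
cv2.imwrite('pics/q1.png',np.hstack([z(s20,262,224),z(s23,262,224)]))
cv2.imwrite('pics/q2.png',np.hstack([z(c20,232,178),z(c23,232,178)]))
E
```

```text
(no output)
```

View pics/q1.png

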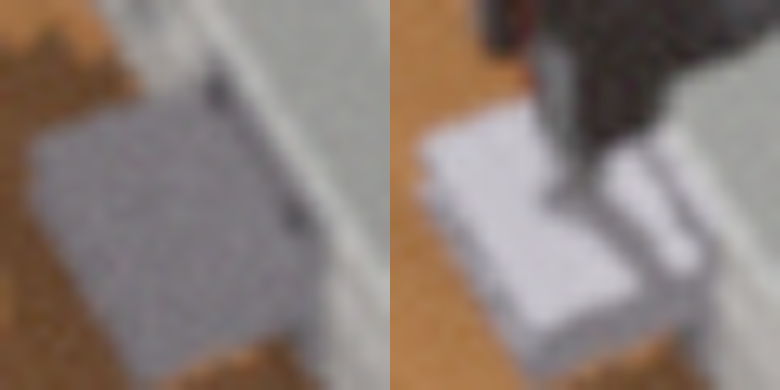

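View pics/q2.png

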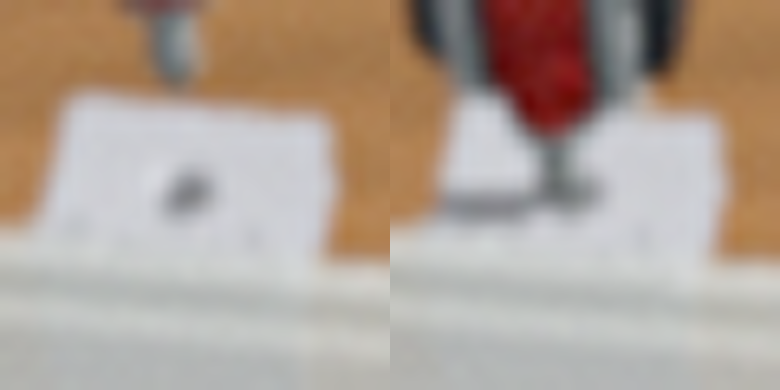

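```bash
python3 - <<'E'
from h import *
np.set_printoptions(precision=2,suppress=True)
h=load('c23');g=load('s23')
c=lambda p:(p-[232,178])*13
d=lambda p:(p-[262,224])*13
for X in ((489.1,-71.6,40.5),(489.8,-71.5,41),(489.8,-71.5,55),(489.8,-71.5,70)): print(X,c(proj(h,X)),d(proj(g,X)))
# red knob centroid in scene
for t in ('c22','c23'):
    im=load(t)['color'].astype(int); m=(im[:,:,0]-np.maximum(im[:,:,1],im[:,:,2]))>60; m[:160]=0;m[215:]=0;m[:,:215]=0;m[:,280:]=0
    ys,xs=np.nonzero(m); print(t,len(xs),xs.mean(),xs.min(),xs.max(),ys.min(),ys.max())
E
```

```text
(489.1, -71.6, 40.5) [172.89 180.13] [168.64 199.66]
(489.8, -71.5, 41) [173.41 181.31] [171.44 195.48]
(489.8, -71.5, 55) [166.97 126.87] [171.19 146.78]
(489.8, -71.5, 70) [159.89  67.05] [170.91  93.44]
c22 92 243.22826086956522 240 246 170 184
c23 89 243.0561797752809 239 246 173 187
```

Request:
play_rows:
  claw: [-1, -1]
  slide:
    - [0, 0, 0.045]
    - [0, 0, 0]
  angular:
    - [0.02, 0, 0]
    - [0, 0, 0]

```text
clock: 19.2
ee_pos: [488.3, -71.1, 48.1]
ee_rot: [-0.551, -0.442, 0.442, 0.552]
force: [0.1, -0.3, -0.9]
grip_width: 17.3
```

```bash
python3 - <<'E'
from h import *
f=grab('wrist','w24');h=grab('scene','c24');g=grab('side','s24')
a=cv2.resize(f['color'][210:290,240:320,::-1],(400,400),interpolation=cv2.INTER_CUBIC)
b=cv2.resize(h['color'][178:208,232:262,::-1],(400,400),interpolation=cv2.INTER_CUBIC)
cv2.imwrite('pics/w24z.png',np.hstack([a,b]))
plan((489,-71,90),np.pi/2-0.218)
E
```

```text
t 19.35 pos [488.5 -71.1  48.1] F [-0.6  0.2 -1.1] w 17.7 j [-0.26  0.05  1.73  0.    1.36 -1.61]
turn units [ 0.   -0.01  0.01] disp units (cur axes) [ 0.008 -1.048 -0.012] (after turn) [ 0.006 -1.048 -0.012]
```

View pics/w24z.png

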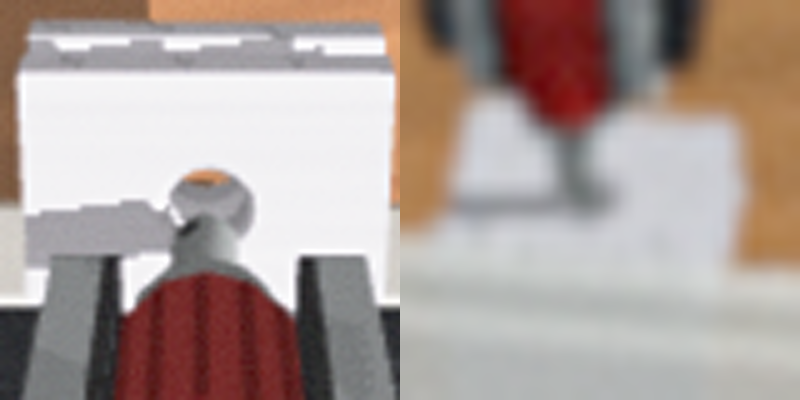

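Request:
play_rows:
  claw: [-1, -1]
  slide:
    - [0, 0.06, 0.01]
    - [0, 0.06, 0]
  angular:
    - [0, 0, 0]
    - [0, 0, 0]

```text
clock: 19.55
ee_pos: [488.4, -71.1, 43.5]
ee_rot: [0.552, 0.443, -0.441, -0.552]
force: [-0.9, 1.7, 0.1]
grip_width: 17.4
```

```bash
python3 - <<'E'
from h import *
f=grab('wrist','w25');h=grab('scene','c25');g=grab('side','s25')
a=cv2.resize(f['color'][210:290,240:320,::-1],(400,400),interpolation=cv2.INTER_CUBIC)
b=cv2.resize(h['color'][178:208,232:262,::-1],(400,400),interpolation=cv2.INTER_CUBIC)
cv2.imwrite('pics/w25z.png',np.hstack([a,b]))
plan((489,-71,90),np.pi/2-0.218)
E
```

```text
t 19.7 pos [488.1 -71.   43.2] F [-1.  -0.  -1.2] w 17.1 j [-0.26  0.05  1.74  0.    1.35 -1.61]
turn units [ 0.   -0.01  0.01] disp units (cur axes) [ 0.008 -1.17  -0.023] (after turn) [ 0.006 -1.17  -0.022]
```

View pics/w25z.png

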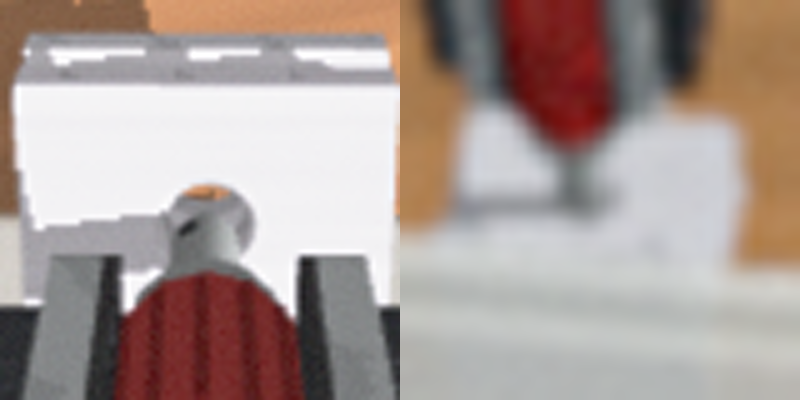

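Request:
play_rows:
  claw: [-1, -1]
  slide:
    - [0, 0.06, 0]
    - [0, 0.06, 0]
  angular:
    - [0, 0, 0]
    - [0, 0, 0]

```text
clock: 19.9
ee_pos: [487.6, -70.8, 38.6]
ee_rot: [-0.551, -0.442, 0.442, 0.552]
force: [-1.5, 1.0, 0.8]
grip_width: 17.3
```

```bash
python3 - <<'E'
from h import *
f=grab('wrist','w26');h=grab('scene','c26')
a=cv2.resize(f['color'][210:290,240:320,::-1],(400,400),interpolation=cv2.INTER_CUBIC)
b=cv2.resize(h['color'][178:208,232:262,::-1],(400,400),interpolation=cv2.INTER_CUBIC)
cv2.imwrite('pics/w26z.png',np.hstack([a,b]))
plan((489,-71,90),np.pi/2-0.218)
E
```

```text
t 20.0 pos [487.5 -70.9  38.2] F [-1.9  0.9 -0.1] w 17.5 j [-0.26  0.06  1.74  0.    1.34 -1.61]
turn units [-0.01 -0.01  0.01] disp units (cur axes) [ 0.007 -1.296 -0.036] (after turn) [ 0.005 -1.296 -0.037]
```

View pics/w26z.png

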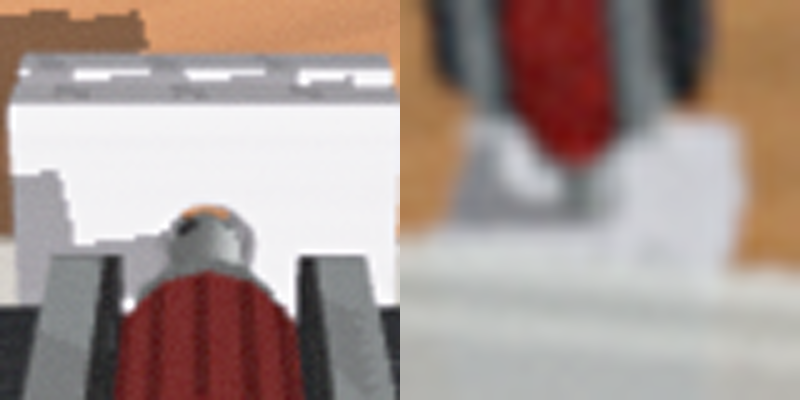

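Request:
play_rows:
  claw: [-1, -1, -1]
  slide:
    - [0.01, 0.05, -0.015]
    - [0, 0.06, -0.005]
    - [0, 0.06, 0]
  angular:
    - [0, 0, 0]
    - [0, 0, 0]
    - [0, 0, 0]

```text
clock: 20.3
ee_pos: [487.5, -70.6, 30.9]
ee_rot: [-0.551, -0.442, 0.443, 0.553]
force: [-1.6, 0.3, 0.8]
grip_width: 17.3
```

```bash
python3 - <<'E'
from h import *
f=grab('wrist','w27');h=grab('side','s27')
a=cv2.resize(f['color'][210:290,240:320,::-1],(400,400),interpolation=cv2.INTER_CUBIC)
b=cv2.resize(h['color'][210:260,250:300,::-1],(400,400),interpolation=cv2.INTER_CUBIC)
cv2.imwrite('pics/w27z.png',np.hstack([a,b]))
plan((489,-71,90),np.pi/2-0.218)
E
```

```text
t 20.4 pos [487.4 -70.6  30.5] F [-0.7  0.7 -1.2] w 17.8 j [-0.26  0.07  1.75  0.    1.33 -1.61]
turn units [-0.03 -0.01  0.01] disp units (cur axes) [ 0.    -1.489 -0.036] (after turn) [-1.000e-03 -1.488e+00 -4.200e-02]
```

View pics/w27z.png

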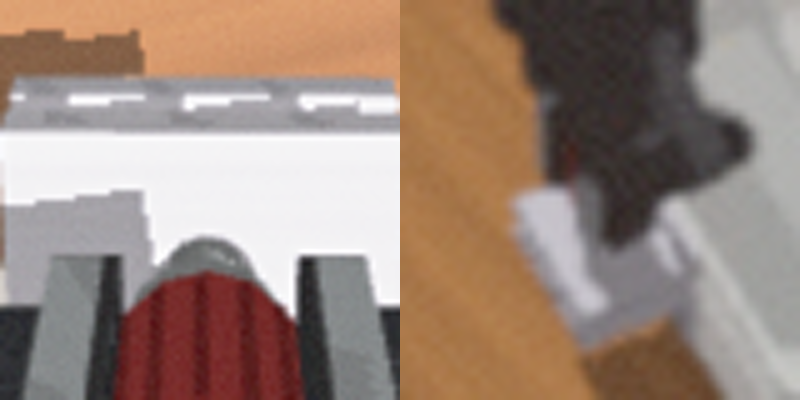

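Request:
play_rows:
  claw: [-1, -1, -1]
  slide:
    - [0, 0.06, -0.01]
    - [0, 0.06, -0.005]
    - [0, 0.06, 0]
  angular:
    - [-0.02, 0, 0]
    - [0, 0, 0]
    - [0, 0, 0]

```text
clock: 20.7
ee_pos: [487.4, -70.6, 22.9]
ee_rot: [-0.551, -0.442, 0.442, 0.553]
force: [-2.8, 0.6, 2.8]
grip_width: 17.1
```

Request:
play_rows:
  claw: [-1, -1]
  slide:
    - [0, 0.06, -0.01]
    - [0, 0.06, -0.005]
  angular:
    - [0, 0, 0]
    - [0, 0, 0]

```text
clock: 20.9
ee_pos: [487.4, -70.6, 19.0]
ee_rot: [-0.551, -0.442, 0.443, 0.553]
force: [-8.1, 1.6, 17.1]
grip_width: 17.5
```

```bash
python3 - <<'E'
from h import *
f=grab('wrist','w28');h=grab('side','s28')
a=cv2.resize(f['color'][210:290,240:320,::-1],(400,400),interpolation=cv2.INTER_CUBIC)
b=cv2.resize(h['color'][210:260,250:300,::-1],(400,400),interpolation=cv2.INTER_CUBIC)
cv2.imwrite('pics/w28z.png',np.hstack([a,b]))
plan((489,-71,90),np.pi/2-0.218)
E
```

```text
t 21.0 pos [487.4 -70.6  19.2] F [-6.5  1.1  8.1] w 17.4 j [-0.26  0.08  1.76  0.    1.3  -1.61]
turn units [-0.03 -0.01  0.01] disp units (cur axes) [ 1.000e-03 -1.771e+00 -3.500e-02] (after turn) [-0.    -1.77  -0.042]
```

View pics/w28z.png

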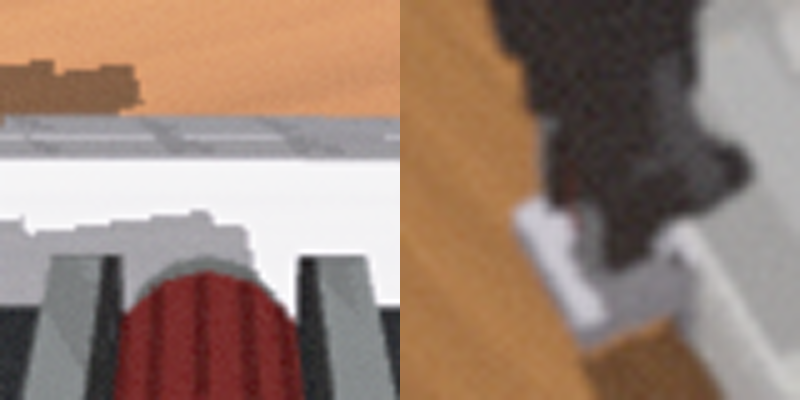

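Request:
play_rows:
  claw: [-1, -1, -1]
  newtons: 110
  slide:
    - [0, 0.1, 0.01]
    - [0, 0.13, 0.01]
    - [0, 0.15, 0.01]
  angular:
    - [0, 0, 0]
    - [0, 0, 0]
    - [0, 0, 0]

```text
clock: 21.3
ee_pos: [487.7, -70.7, 18.4]
ee_rot: [-0.551, -0.442, 0.443, 0.552]
force: [-18.0, 3.6, 35.6]
grip_width: 17.1
```

```bash
python3 - <<'E'
from h import *
for i in range(3):
    f=grab('wrist','w29'); s,p,R=st(); print(p,s['force'],s['grip_width'])
h=grab('side','s29');c=grab('scene','c29'); s,p,R=st(); print(s['clock'],p,s['force'])
plan((489,-71,90),np.pi/2-0.218)
b=cv2.resize(h['color'][200:270,240:340,::-1],(560,392),interpolation=cv2.INTER_CUBIC)
cv2.imwrite('pics/s29z.png',b)
E
```

```text
[487.69150614 -70.72654956  18.48173771] [-16.12105826   2.64275226  33.10751296] 16.814444731745088
[487.70292558 -70.71218672  18.48957776] [-16.26147187   3.29623337  30.31693952] 16.791274759484473
[487.70376306 -70.71491319  18.51151384] [-16.38836678   3.48380891  32.04916557] 16.926941444796295
21.55 [487.68194548 -70.70617577  18.46542931] [-16.66209495   3.00716065  31.4331129 ]
t 21.55 pos [487.7 -70.7  18.5] F [-16.7   3.   31.4] w 17.0 j [-0.26  0.08  1.76 -0.    1.3  -1.61]
turn units [-0.   -0.01  0.  ] disp units (cur axes) [ 0.    -1.788 -0.033] (after turn) [-0.    -1.788 -0.034]
```

View pics/s29z.png

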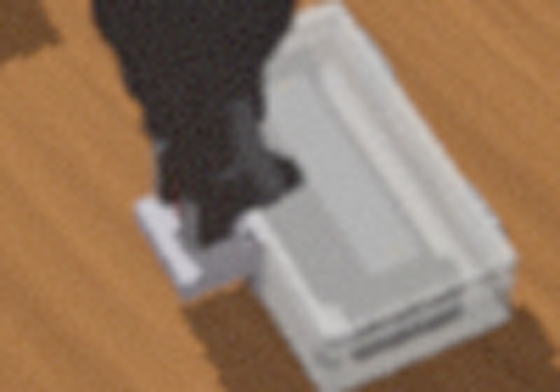

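View pics/w29.png

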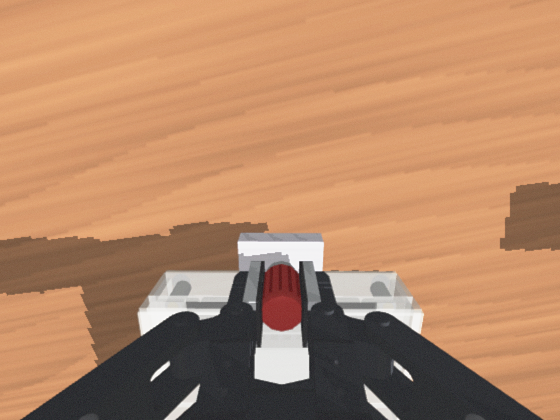

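Request:
play_rows:
  claw: [-1, -1]
  slide:
    - [0, 0.1, 0.04]
    - [0, 0.1, 0.04]
  angular:
    - [0, 0, 0]
    - [0, 0, 0]

```text
clock: 21.75
ee_pos: [487.6, -70.7, 19.0]
ee_rot: [0.554, 0.444, -0.441, -0.549]
force: [-6.6, 1.2, 15.1]
grip_width: 16.8
```

```bash
python3 - <<'E'
from h import *
for i in range(6):
    h=grab('side','s30'); s,p,R=st(); print(s['clock'],p,s['force'],s['grip_width'])
f=grab('wrist','w30');c=grab('scene','c30')
plan((489,-71,90),np.pi/2-0.218)
b=cv2.resize(c['color'][160:250,190:290,::-1],(560,504),interpolation=cv2.INTER_CUBIC)
cv2.imwrite('pics/c30z.png',b)
E
```

```text
21.8 [487.63939096 -70.74106054  18.95880068] [-8.37503815  1.92144714 17.47384274] 16.938055750409248
21.85 [487.62121782 -70.72193406  18.93949073] [-8.24988104  1.38286209 17.86906506] 17.0068501384356
21.9 [487.61609542 -70.71499947  18.9322279 ] [-7.99865406  1.53908341 18.78383963] 17.01458382026664
21.95 [487.61210155 -70.7054904   18.90715549] [-8.30338413  1.62491263 18.45394792] 16.751100510409675
22.0 [487.60995145 -70.71194064  18.90544611] [-8.34377019  1.69106748 17.99803474] 17.21942666120859
22.05 [487.62581897 -70.73738289  18.94094386] [-8.59173378  2.18218337 18.31138569] 16.70478638370963
t 22.15 pos [487.6 -70.7  18.9] F [-8.5  2.1 17.7] w 17.0 j [-0.26  0.07  1.77 -0.    1.29 -1.61]
turn units [ 0.05 -0.   -0.  ] disp units (cur axes) [ 0.    -1.776 -0.048] (after turn) [ 1.000e-03 -1.777e+00 -3.500e-02]
```

View pics/c30z.png

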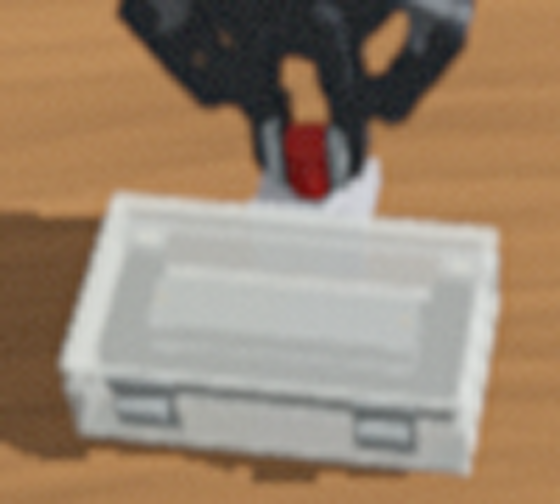

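```bash
python3 - <<'E'
from h import *
g=lambda t:cv2.cvtColor(load(t)['color'],cv2.COLOR_RGB2GRAY).astype(np.float64)
f0=lambda t:proj(load(t),(505,-145,46))
print(f0('s30'))
x,y=[int(v) for v in f0('s30')]
sl=np.s_[y-7:y+7,x-12:x+12]
for t in ('s16','s22','s28','s29','s30'): print(t,cv2.phaseCorrelate(np.ascontiguousarray(g('s15')[sl]),np.ascontiguousarray(g(t)[sl])),abs(g(t)[sl]-g('s15')[sl]).mean())
E
```

```text
[302.14880608 255.46844265]
s16 ((0.19350529569841157, 0.2858274122517708), 0.8116417467445086) 9.794642857142858
s22 ((0.14358524575881582, 0.30800856793616394), 0.7741532098760027) 5.5625
s28 ((-0.0932929776050333, 0.5503100731987987), 1.0122096736618953) 1.5922619047619047
s29 ((-0.21388814589704452, 0.6391762040235296), 0.920519369238173) 2.0029761904761907
s30 ((-0.29903395220046214, 0.5256569122991515), 0.9665026303769182) 1.6696428571428572
```

```bash
python3 -c "
from h import *
print(robot.close_job()); s,p,R=st(); print(s['clock'],p,s['force'],s['grip_width'])"
```

```text
the job is handed in; nothing more can be done
None
the job is handed in; nothing more can be done
```

I pressed the harmonica home and swung the lid shut. The red pin went through both tabs, and I handed the job in at about 22 s of the 54 s allowed, still bearing down on the pin. No verdict came back.

**Last checks that agreed:**
- **Push:** it held steady at about 18 N down on the pin. The grip was set to 110 N, with the fingers 17 mm apart on the knob.
- **Pin depth:** the gripper stopped at 18.9 mm, where I expected about 19.3 mm with the shoulder seated on the lid's tab. By that, the pin's foot is about 17.5 mm below the lower tab's top.
- **Lid:** side pictures around the lid's front corner match the picture taken with the lid pressed right shut. They match the sprung-up pictures much less well.
- **Harmonica:** it moved down about 5 mm and met a firm stop before I closed the lid. I did not measure it again after that.
- **Bystanders:** none was touched, as far as the pictures show. I did not measure their final positions.

**Checks that disagreed or stayed unclear:**
- **Finger tips:** the shut tips met things about 25 mm above the reported TCP. I used that offset for every height, and it was the same on the harmonica and on the lid.
- **Hole position:** the wrist camera put the hole about 2.5 mm nearer the robot than the other two cameras, and the overhead view hinted at a small sideways offset. I followed the wrist camera, and the pin went in with almost no force.
- **Sideways force:** about 8 N sideways, towards the robot, remains while holding. The earlier downward presses showed a similar force, so I took it as a side effect of pushing; I could not rule out light contact with the hole or the lid's wall.
- **Lid image shift:** the sub-pixel shift estimates from those side pictures were not consistent, so the lid check rests on how well the pictures match.

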